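# Hang the pick bin on the slatwall of the chocolate packing bench

### The arm

A 6-joint arm with a two-finger parallel gripper is mounted at the origin on the work surface. World frame = base frame: x ahead of the robot, y to its left, z up, the work surface at z = 0. Lengths are in m, angles in rad, forces in N, time in s.
With the tool pointing down it reaches from about 0.375 to 0.975 m from the base axis. Payload 3.8 kg.
Tool frame: the origin (TCP) lies on the centre line of the jaws, within the pads' length; the fingertips stand 25 mm ahead of it and the grasp point (between the pads) lies 6 mm ahead of it; y points along the fingers, z is the direction in which the jaws open and shut, and the axes are right-handed (so a half turn about y gives the same grasp; the last joint's range is limited). The gripper opens to 85 mm and grips with 20 to 120 N. Pads are 22 mm wide; open, the fingers measure 114 mm over their backs; the gripper's body (76 mm by 85 mm) begins 54 mm behind the grasp point. The pads swing forward as they close: fully open they stand 13 mm farther back than shut.
Start: joints at [1.133, 0.264, 1.604, -0, 1.274, -0.037], TCP at [0.263, 0.622, 0.256] pointing down, gripper open.
Joint ranges: [-2.63, 2.63], [-0.94, 2.18], [0.31, 2.57], [-1.31, 4.45], [0, 2.66], [-2.55, 2.55]. Speed limits (rad/s): [2.57, 2.57, 3.14, 3.14, 3.14, 3.14].

### API

Orientations are given as a rotation vector (axis times angle).
In Python, from workcell import bot gives the robot as it stands.
- The arm moves only by the shell command python3 -m jog 'ROWS' [FORCE]. ROWS is JSON, a list of rows, each a list of 5 numbers: the shift along the world's x, y, z in mm, then the turn about the world's z in degrees, then the finger opening in mm, from 0 to 85.4. A call has exactly 10 rows; each row is the pose to reach, as a shift and turn from the pose commanded when the call began; what a row does not reach only later rows make up. A row lasts 1/8 s, in which the tool goes at most 62.5 mm and 10.7 degrees, less where a joint would pass 70% of its speed; a pose out of reach is approached as far as the arm can. A call with a gripper value outside its range is refused whole. The fingers move at their own pace and stop on an object; FORCE is the grip in N (left out, the last holds). Time passes only in rows, so rows that repeat a pose let the fingers close, or fill a call up. It gives the time, the measured TCP pose, the force and the opening at its end, in the units of the state.
- bot.read_state(): the state, without advancing time (a new reading comes with each control period).
- bot.read_camera(name): name is "side" or "top" or "wrist"; returns a dict with "pixels" (420x560x3 uint8, red, green, blue), "fx", "fy", "cx", "cy" (pixels), "R" (3x3) and "t" (3): a world point X has camera coordinates R X + t. Camera axes: x right, y down, z forward; pixel columns grow to the right and rows downward; lengths in m; the calibration is good to about 2 mm. A picture is of the moment at which its call begins. There is no depth.
- bot.finish_job(): hands the job in, once; it reports no verdict.
The state is a dict: "time": time; "q": joint angles; "joint_vel": joint speeds; "joint_torque": joint torques, N m; "tool_pos": TCP position; "tcp_rot": TCP orientation; "wrist_force": force on the tool from outside, world axes, zero at the start; "torque": the same for the moment, N m; "width": opening from 0.0 (shut) to 1.0 (fully open).
Only numpy, scipy, OpenCV 4.12 (cv2) and the standard library are available. Lean on these libraries where they do the work, as an engineer would, in place of code of your own. Each camera call takes 0.05 s, during which the arm holds its last target.

### The job

Take the blue pick bin from the bench and hang it on the slatwall stand, in the upper groove, centred below the yellow tag: tilt its front up, feel the hanger lip on its back into the groove, then swing the bin down until it hangs level and fully home against the slats. Work gently: do not force the bin against the stand or let it drop into place, leave the other things on the bench where they are, and let go of the bin at the end.

Things in the scene. Friction and masses are not known exactly. Their poses are not given: they have to be found in the camera images.
- bin: The blue plastic pick bin to hang, empty, 0.11 to 0.22 kg. Origin: centre of its underside; +x points to its back, z up. 120 mm long (x -60 to 60), 56 mm wide outside, walls 3 mm; back and sides 60 mm high, the sides sloping down over the front 40 mm to a 38 mm front. A bumper 3 mm thick, 46 mm wide stands off the foot of the back (x 60 to 63, z 0 to 10).
- bin_tongue (a point): Root of the bin's steel hanger, lower side: at (60, 0, 57) mm in the bin's frame, same axes. From here the tongue, 44 mm wide and 3 mm thick (z 57 to 60), runs 10 mm back to x = 70; there the lip, 3 mm thick (x 67 to 70), turns up to z = 73.
- bin_lip (a point): Middle of the top edge of the hanger's lip: at (68.5, 0, 73) mm in the bin's frame, same axes.
- bin_grip (a point): A good place to grasp the bin, across its two side walls (56 mm, along the bin's y): at (-10, 0, 40) mm in the bin's frame, same axes.
- panel: The fixed slatwall stand at the left of the bench, 484 mm wide over its feet, 264 mm high. Origin: on the bench below the middle of the slats' front face; +x points into the wall, y along it, z up. White slats (400 mm wide, to z = 228) with two grooves. The slats hang with play: they and their grooves sit anywhere from 7 mm below to 7 mm above mid-play, rigidly; no given pose shows it, so feel or look for it.
- groove (a point): Middle of the lower edge of the upper groove's mouth at mid-play: (0, 0, 185) mm in the stand's frame, same axes; does not follow the play. Mouth 12 mm high (the lower groove's: z 95 to 107) in plates 4 mm thick (x 0 to 4); hollow behind to x = 18, from 6 mm below the mouth to 10 mm above. The lip enters only with the bin tilted front-up 30 deg or more (40 is easy), rising as it goes in.
- home (a point): Where the bin's origin comes to hang in the middle of the stand at mid-play: (-63, 0, 128) mm in the stand's frame, same axes; it does not follow the play or the tag. Home, the bin is level, its x along the stand's x: the tongue rests on the lower plate's top edge, the lip bears on the back of the upper plate, the bumper on the slat's face.
- tag_mark (a point): Middle of the front of the yellow tag (32 x 24 mm) in the ticket strip above the slats, z = 249 mm, up to 50 mm either side of the stand's middle; same axes as the stand. The bin must hang centred below it. The strip (z 238 to 260) and the tag stand 9 mm or more behind the slats' face.
- neighbour (a point): Origin of the full grey bin that already hangs in the same groove, 168 mm towards +y of the stand's middle (mid-play; same axes and size as the blue bin). At y = -198 to -138 mm a hook with tape rolls hangs in the lower groove, up to z = 110, out to x = -110; the stand's feet reach out to x = -60 at y = -242 to -196 and 196 to 242.
- spare_bin: Bystander: a white bin of the same make, on the bench. Origin: centre of its underside.
- label_roll: Bystander: roll of labels lying flat, 90 mm across, 40 mm high. Origin: centre of its underside.
- jar: Bystander: jar of pink sprinkles, 68 mm across, 85 mm high. Origin: centre of its underside.
- spatula: Bystander: spatula, 240 mm long, lying on the bench. Origin: centre of its underside.
- choc_box: Bystander: small red gift box 90 x 60 x 22 mm. Origin: centre of its underside.
There are look-alikes about, which are no part of the job. There is more than one size of the bin; the job needs the largest.

How it is judged:
By the outcome, as a careful person would: the job done as asked, in the order asked, and still so for the second after the job is handed in, with the robot touching nothing.
It also fails if it takes over 61 s, if anything falls off the work surface, if the arm or the gripper's body presses on something with over 40 N, if the wrist force passes 120 N, or if a joint passes its speed limit or range.

## Working session

There is one attempt and no reset: what is moved stays moved. The work goes in short steps, Python scripts to look and compute and a shell command to move; the robot and the scene stay as the last step left them, time stands still between calls to the robot, and variables do not carry over. Pictures are saved under pics/ and viewed, and the job is handed in when it is done.

```bash
ls; mkdir -p pics; cat > h.py <<'E'
import numpy as np,cv2
from workcell import bot
def snap(n,f):
    c=bot.read_camera(n); cv2.imwrite('pics/'+f+'.png',cv2.cvtColor(c['pixels'],cv2.COLOR_RGB2BGR)); np.savez('pics/'+f+'.npz',**{k:np.array(v) for k,v in c.items()}); return c
def load(f): 
    d=np.load('pics/'+f+'.npz'); return {k:d[k] for k in d}
def proj(c,X):
    p=np.atleast_2d(X)@np.array(c['R']).T+np.array(c['t']); return np.c_[c['fx']*p[:,0]/p[:,2]+c['cx'],c['fy']*p[:,1]/p[:,2]+c['cy']]
def ray(c,u,v):
    R=np.array(c['R']);d=R.T@np.array([(u-c['cx'])/c['fx'],(v-c['cy'])/c['fy'],1.]);return -R.T@np.array(c['t']),d/np.linalg.norm(d)
def onplane(c,u,v,z,ax=2):
    o,d=ray(c,u,v);return o+d*(z-o[ax])/d[ax]
def tri(c1,p1,c2,p2):
    o1,d1=ray(c1,*p1);o2,d2=ray(c2,*p2)
    s=np.linalg.lstsq(np.c_[d1,-d2],o2-o1,rcond=None)[0];a=o1+s[0]*d1;b=o2+s[1]*d2
    return (a+b)/2,np.linalg.norm(a-b)
E
python3 - <<'E'
from h import *
np.set_printoptions(precision=4,suppress=True)
for n in('side','top','wrist'):
    c=snap(n,n+'0'); print(n,c['fx'],c['cx'],c['cy'],'cam',-np.array(c['R']).T@np.array(c['t']),'fwd',np.array(c['R'])[2])
print(bot.read_state())
E
```

```text
pics
side 399.04805486746443 282.7926853143925 214.5184241087395 cam [ 0.4722 -0.7219  0.6607] fwd [ 0.0735  0.8274 -0.5568]
top 428.4557841683862 288.5802432950647 207.80929561345366 cam [ 0.4141 -0.0037  1.206 ] fwd [ 0.1218  0.0316 -0.992 ]
wrist 336.2772490450238 280.0593974355659 206.09215384757258 cam [0.1923 0.6508 0.3729] fwd [ 0.2766 -0.1197 -0.9535]
{'time': 0.15, 'q': array([ 1.1331,  0.2646,  1.6051, -0.    ,  1.2737, -0.0369]), 'joint_vel': array([-0.0001, -0.0034, -0.0031, -0.001 , -0.0002,  0.0015]), 'joint_torque': array([  0.0015, -51.5901, -36.7961,  -0.0001,   0.008 ,   0.    ]), 'tool_pos': array([0.2631, 0.621 , 0.2552]), 'tcp_rot': array([-1.5496,  0.3148, -0.3141]), 'wrist_force': array([ 1.0163, -0.0699,  0.0164]), 'torque': array([-0.0063, -0.0269, -0.0135]), 'width': 1.0022973664882089}
```

```bash
python3 -m jog --help 2>&1 | head -30
```

```text
invalid input: not JSON, or not a number
```

View pics/side0.png

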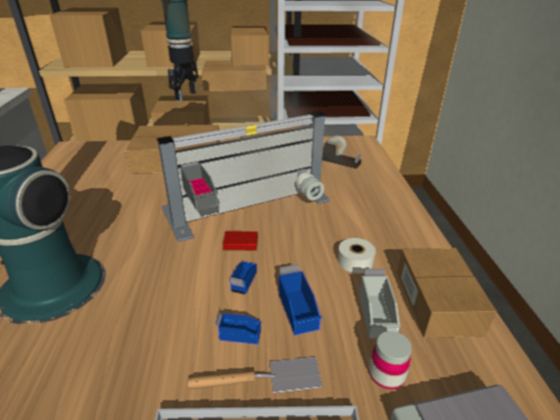

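View pics/top0.png

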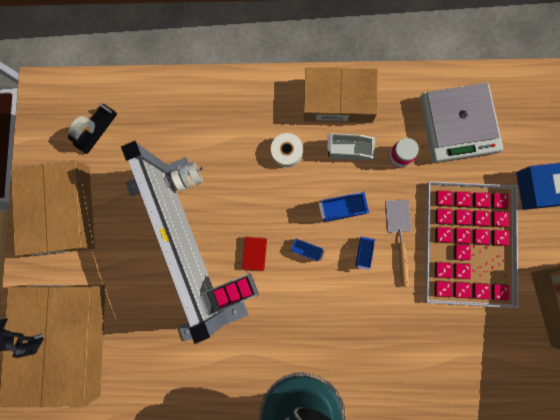

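View pics/wrist0.png

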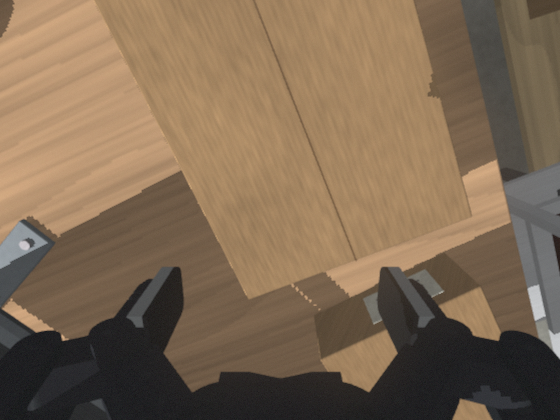

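```bash
python3 - <<'E'
from h import *
t=cv2.imread('pics/top0.png');s=cv2.imread('pics/side0.png')
cv2.imwrite('pics/t_bin.png',cv2.resize(t[170:270,230:390],None,fx=5,fy=5,interpolation=cv2.INTER_CUBIC))
cv2.imwrite('pics/t_wall.png',cv2.resize(t[130:350,110:270],None,fx=3.5,fy=2.7,interpolation=cv2.INTER_CUBIC) if 0 else cv2.resize(t[135:350,110:270],None,fx=2.75,fy=2.75,interpolation=cv2.INTER_CUBIC))
cv2.imwrite('pics/s_wall.png',cv2.resize(s[105:245,155:335],None,fx=4.2,fy=4.2,interpolation=cv2.INTER_CUBIC))
cv2.imwrite('pics/s_bin.png',cv2.resize(s[225:345,210:410],None,fx=4,fy=4,interpolation=cv2.INTER_CUBIC))
E
```

```text
(no output)
```

View pics/t_bin.png

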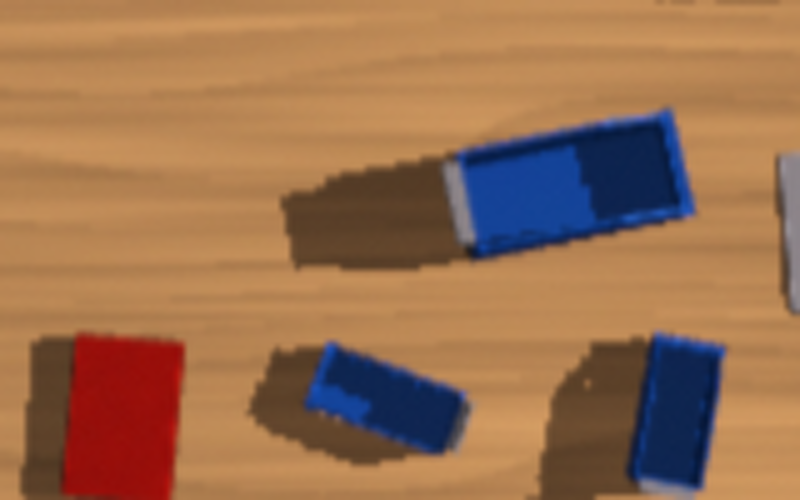

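View pics/t_wall.png

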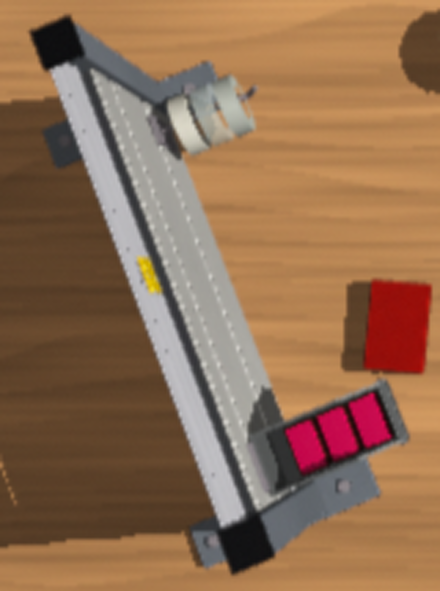

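View pics/s_wall.png

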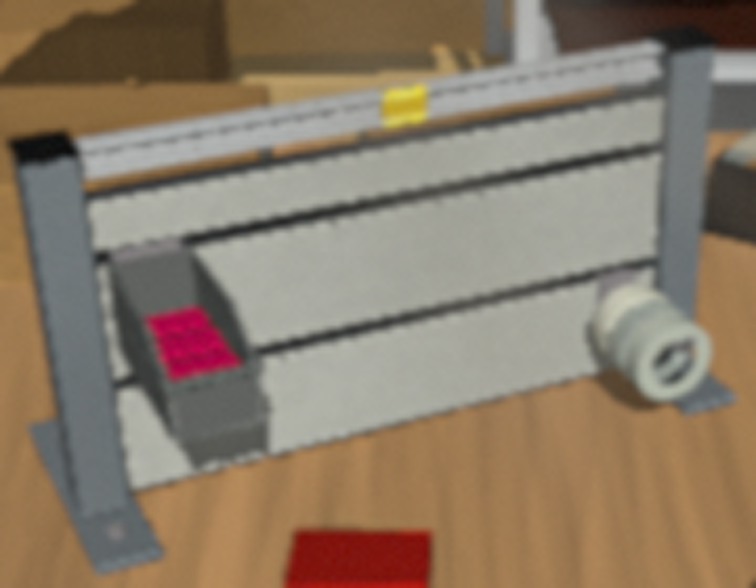

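View pics/s_bin.png

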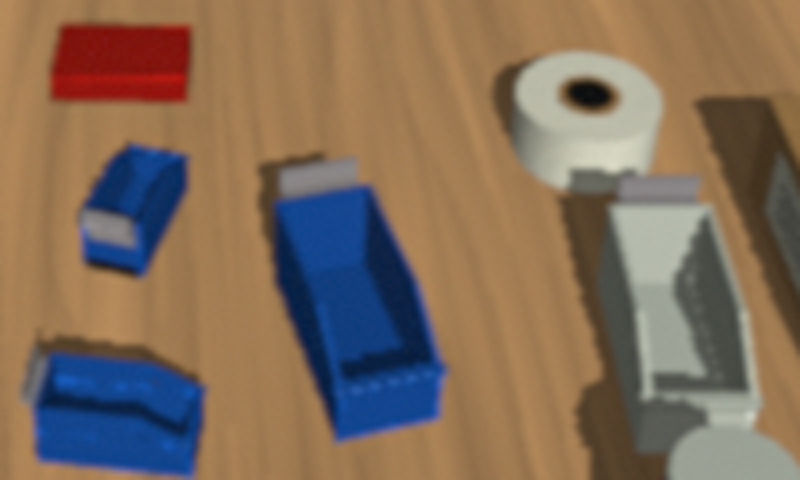

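```bash
python3 - <<'E'
from h import *
np.set_printoptions(precision=4,suppress=True)
T=load('top0');S=load('side0')
def tb(u,v):return (u+.5)/5-.5+230,(v+.5)/5-.5+170
def tw(u,v):return (u+.5)/2.75-.5+110,(v+.5)/2.75-.5+135
def sw(u,v):return (u+.5)/4.2-.5+155,(v+.5)/4.2-.5+105
def sb(u,v):return (u+.5)/4-.5+210,(v+.5)/4-.5+225
A=onplane(T,*tb(457,158),.06);B=onplane(T,*tb(475,256),.06)
C=onplane(T,*tb(670,111),.038);D=onplane(T,*tb(692,214),.038)
print('top bin',A,B,C,D); 
f=(C+D)/2;b=(A+B)/2;d=(b-f)[:2];print('len',np.linalg.norm(d),'yaw',np.degrees(np.arctan2(d[1],d[0])),'ctr',(f+b)[:2]/2)
A=onplane(S,*sb(276,205),.06);B=onplane(S,*sb(370,187),.06);C=onplane(S,*sb(332,383),.038);D=onplane(S,*sb(441,370),.038)
f=(C+D)/2;b=(A+B)/2;d=(b-f)[:2];print('side bin',A,B,C,D,'len',np.linalg.norm(d),'yaw',np.degrees(np.arctan2(d[1],d[0])),'ctr',(f+b)[:2]/2)
# lip top corners side & top
print('lip side z73',onplane(S,*sb(279,170),.073),onplane(S,*sb(356,158),.073))
print('lip top z73',onplane(T,*tb(443,160),.073),onplane(T,*tb(460,243),.073))
for n,c,m in(('t',T,0),('s',S,0)):
    hsv=cv2.cvtColor(c['pixels'],cv2.COLOR_RGB2HSV);m=cv2.inRange(hsv,(24,150,120),(34,255,255))
    k,l,st,ce=cv2.connectedComponentsWithStats(m)
    for i in range(1,k):
        if st[i,4]>20:print(n,st[i],ce[i])
# feet front corners
print('foot+ top',onplane(T,*tw(380,494),.006),onplane(T,*tw(365,460),.006))
print('foot+ side',onplane(S,*sw(102,568),.004),onplane(S,*sw(162,550),.004))
print('foot- side outer front',onplane(S,*sw(733,400),.004))
print('foot- top',onplane(T,*tw(211,63),.006))
print('caps',onplane(T,*tw(57,42),.264),onplane(T,*tw(245,540),.264))
E
```

```text
top bin [ 0.5722 -0.0546  0.06  ] [ 0.5192 -0.0636  0.06  ] [ 0.6004 -0.1726  0.038 ] [ 0.5435 -0.1832  0.038 ]
len 0.12165676865214989 yaw 102.46977988357469 ctr [ 0.5588 -0.1185]
side bin [ 0.5228 -0.0702  0.06  ] [ 0.5761 -0.0591  0.06  ] [ 0.5433 -0.1785  0.038 ] [ 0.5993 -0.1739  0.038 ] len 0.11364964083042531 yaw 101.07846742782284 ctr [ 0.5604 -0.1204]
lip side z73 [ 0.5254 -0.0562  0.073 ] [ 0.569  -0.0491  0.073 ]
lip top z73 [ 0.5694 -0.0466  0.073 ] [ 0.5249 -0.0551  0.073 ]
t [160 229   9  12  52] [163.8269 234.4808]
s [246 126  10   8  59] [251.1017 129.678 ]
foot+ top [0.2674 0.1473 0.006 ] [0.3007 0.1627 0.006 ]
foot+ side [0.2704 0.1497 0.004 ] [0.3065 0.1665 0.004 ]
foot- side outer front [0.7106 0.327  0.004 ]
foot- top [0.7096 0.3292 0.006 ]
caps [0.6653 0.3869 0.264 ] [0.2636 0.2207 0.264 ]
```

```bash
cat > panel.py <<'E'
from h import *
YAW=np.radians(112.3)
def frame(o=(0.467,0.294),yaw=YAW):
    x=np.array([np.cos(yaw),np.sin(yaw),0]);y=np.array([-x[1],x[0],0]);return np.array([*o,0]),x,y
def P(a,b,z,o=(0.467,0.294),yaw=YAW):
    O,x,y=frame(o,yaw);return O+x*np.asarray(a)[...,None]+y*np.asarray(b)[...,None]+np.array([0,0,1])*np.asarray(z)[...,None]
def toP(X):
    O,x,y=frame();d=np.asarray(X)-O;return np.array([d@x,d@y,d[2]])
def samp(c,X):
    p=proj(c,X.reshape(-1,3)).astype(np.float32);return cv2.remap(np.ascontiguousarray(c['pixels']),p[:,0].reshape(X.shape[:-1]),p[:,1].reshape(X.shape[:-1]),cv2.INTER_LINEAR)
E
python3 - <<'E'
from panel import *
np.set_printoptions(precision=4,suppress=True)
T=load('top0');S=load('side0')
p,e=tri(T,(163.83,234.48),S,(251.1,129.68));print('tag',p,e,toP(p))
ys=np.arange(-.2,.2001,.001);zs=np.arange(.27,-.0001,-.001)
X=P(np.zeros((len(zs),len(ys))),np.tile(ys[::-1],(len(zs),1)),np.tile(zs[:,None],(1,len(ys))))
im=samp(S,X);cv2.imwrite('pics/rect_s.png',cv2.resize(cv2.cvtColor(im,cv2.COLOR_RGB2BGR),None,fx=2,fy=2))
xs=np.arange(.06,-.0801,-.001)
X=P(np.tile(xs[:,None],(1,len(ys))),np.tile(ys[::-1],(len(xs),1)),np.full((len(xs),len(ys)),.228))
im=samp(T,X);cv2.imwrite('pics/rect_t.png',cv2.resize(cv2.cvtColor(im,cv2.COLOR_RGB2BGR),None,fx=2,fy=2))
E
```

```text
tag [0.4736 0.3089 0.2479] 0.001071818865376885 [ 0.0113 -0.0117  0.2479]
```

View pics/rect_s.png

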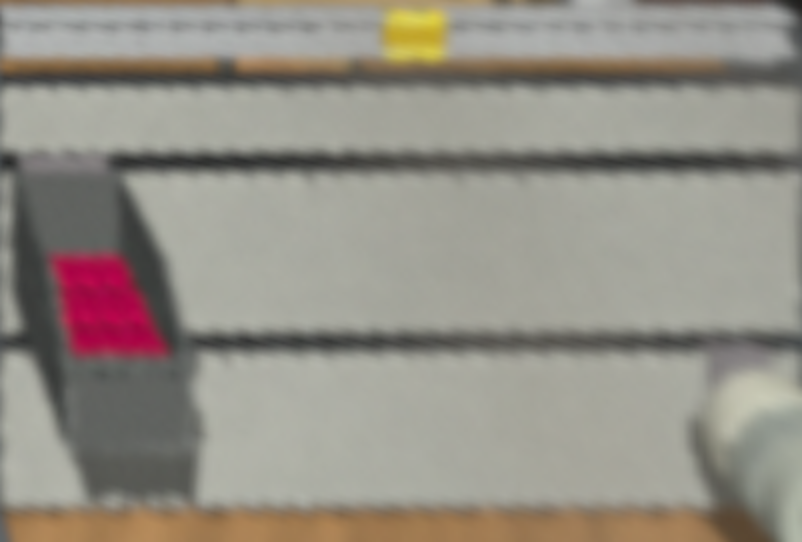

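View pics/rect_t.png

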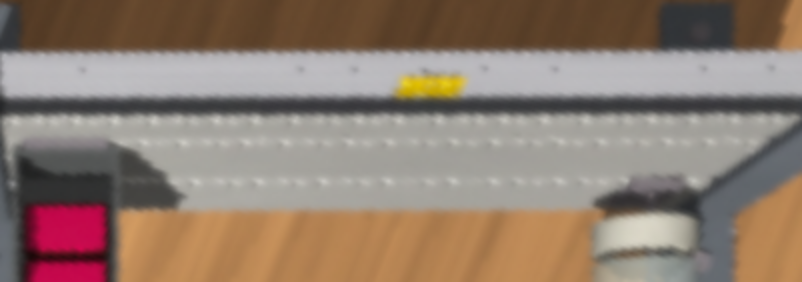

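```bash
python3 - <<'E'
from panel import *
from scipy.spatial.transform import Rotation as R
np.set_printoptions(precision=4,suppress=True)
s=bot.read_state();M=R.from_rotvec(s['tcp_rot']).as_matrix();print(M, 'jaw yaw',np.degrees(np.arctan2(M[1,2],M[0,2])))
c=np.array([.560,-.1185]);a=np.radians(102);x=np.array([np.cos(a),np.sin(a)])
for g in(-.045,-.055): print(g,c+g*x, (c+g*x-s['tool_pos'][:2])*1000)
T=load('top0');S=load('side0')
# subpixel play: averaged column profile in side view
ys=np.arange(-.1,.1,.001);zs=np.arange(.235,.07,-.0005)
X=P(np.zeros((len(zs),len(ys))),np.tile(ys,(len(zs),1)),np.tile(zs[:,None],(1,len(ys))))
pr=samp(S,X).mean((1,2))
th=110
i=np.where(np.diff((pr>th).astype(int))!=0)[0];print([(round(zs[k]-.0005*(pr[k]-th)/(pr[k]-pr[k+1]),4),pr[k]<pr[k+1]) for k in i]); print(pr.min(),pr.max())
E
```

```text
[[ 0.9208 -0.0007  0.3901]
 [-0.3901 -0.0016  0.9208]
 [-0.     -1.     -0.0018]] jaw yaw 67.03782674680905
-0.045 [ 0.5694 -0.1625] [ 306.2289 -783.5518]
-0.055 [ 0.5714 -0.1723] [ 308.308  -793.3333]
[(np.float64(0.2278), np.True_), (np.float64(0.1937), np.False_), (np.float64(0.185), np.True_), (np.float64(0.1035), np.False_), (np.float64(0.0954), np.True_)]
65.56833333333333 168.77833333333334
```

```bash
python3 -m jog '[[0,0,50,0,85],[0,0,110,0,85],[306,-783,120,-55,85],[306,-783,120,-55,85],[306,-783,120,-55,85],[306,-783,120,-55,85],[306,-783,120,-55,85],[306,-783,120,-55,85],[306,-783,120,-55,85],[306,-783,120,-55,85]]' 20
```

```text
time: 1.4
tool_pos: [0.4455, 0.1539, 0.3722]
tcp_rot: [-1.301, 1.053, -1.053]
wrist_force: [1.5, -0.1, -0.5]
width: 0.994
```

```bash
cat >> h.py <<'E'
from scipy.spatial.transform import Rotation as Rn
def st():
    s=bot.read_state();M=Rn.from_rotvec(s['tcp_rot']).as_matrix()
    print('t',round(s['time'],2),'pos',np.round(s['tool_pos']*1000,1),'jaw',round(float(np.degrees(np.arctan2(M[1,2],M[0,2]))),2),'F',np.round(s['wrist_force'],2),'M',np.round(s['torque'],3),'w',round(s['width'],3),'q',np.round(s['q'],2));return s
E
python3 -c "
from h import *
st()"
```

```text
t 1.4 pos [445.5 153.9 372.2] jaw 12.05 F [ 1.49 -0.11 -0.47] M [-0.011 -0.049  0.042] w 0.994 q [ 0.28 -0.18  1.86  0.    1.47  0.07]
```

```bash
python3 -m jog '[[24,-60,0,0,85],[48,-122,0,0,85],[72,-184,-20,0,85],[96,-245,-60,0,85],[120,-300,-110,0,85],[124,-316,-160,0,85],[124,-316,-210,0,85],[124,-316,-220,0,85],[124,-316,-220,0,85],[124,-316,-220,0,85]]'; python3 - <<'E'
from h import *
st()
for n in('wrist','side','top'): snap(n,n+'1')
E
```

```text
time: 2.65
tool_pos: [0.5702, -0.1603, 0.1536]
tcp_rot: [-1.301, 1.051, -1.054]
wrist_force: [-1.0, 0.1, 1.1]
width: 0.996
t 2.65 pos [ 570.2 -160.3  153.6] jaw 12.05 F [-0.96  0.11  1.13] M [ 0.017 -0.024  0.029] w 0.996 q [-0.32  0.19  1.89  0.    1.06 -0.53]
```

View pics/wrist1.png

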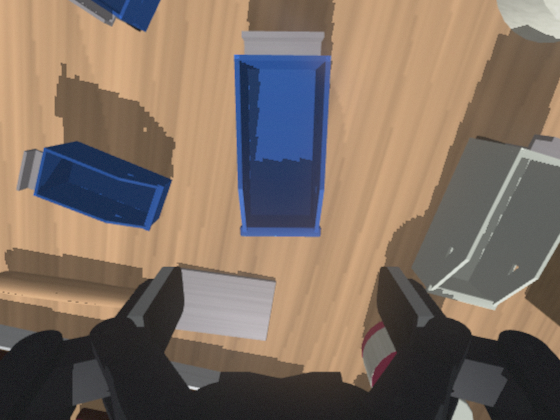

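```bash
python3 - <<'E'
from h import *
np.set_printoptions(precision=4,suppress=True)
W=load('wrist1')
A,B,C,D=[onplane(W,u,v,z) for u,v,z in((235.5,57,.06),(330,57,.06),(240.5,236,.038),(321.5,236,.038))]
f=(C+D)/2;b=(A+B)/2;d=(b-f)[:2];print(A,B,C,D,np.linalg.norm(A-B),np.linalg.norm(d),np.degrees(np.arctan2(d[1],d[0])),(f+b)[:2]/2)
s=st()
c=(f+b)[:2]/2;x=d/np.linalg.norm(d)
for g in(-.045,-.05,-.055,-.06):print(g,(c+g*x-s['tool_pos'][:2])*1000)
E
```

```text
[ 0.5243 -0.0677  0.06  ] [ 0.5777 -0.0563  0.06  ] [ 0.5457 -0.1867  0.038 ] [ 0.6051 -0.1741  0.038 ] 0.054615523525949256 0.12085361928182102 101.65274909519437 [ 0.5632 -0.1212]
t 2.8 pos [ 570.7 -160.3  154.6] jaw 12.06 F [ 0.1   0.07 -0.11] M [ 0.004 -0.007  0.032] w 0.992 q [-0.32  0.19  1.89  0.    1.06 -0.53]
-0.045 [ 1.5578 -4.9965]
-0.05 [ 2.5677 -9.8934]
-0.055 [  3.5775 -14.7904]
-0.06 [  4.5874 -19.6873]
```

```bash
python3 -m jog '[[1,-9,-30,0,85],[1,-9,-70,0,85],[1,-9,-95,0,85],[1,-9,-102,0,85],[1,-9,-102,0,85],[1,-9,-102,0,50],[1,-9,-102,0,50],[1,-9,-102,0,50],[1,-9,-102,0,50],[1,-9,-102,0,50]]' 20; python3 - <<'E'
from h import *
st()
for n in('wrist','side'): snap(n,n+'2')
E
```

```text
time: 4.05
tool_pos: [0.5717, -0.1695, 0.052]
tcp_rot: [-1.3, 1.051, -1.055]
wrist_force: [-0.5, 1.4, 6.2]
width: 0.649
t 4.05 pos [ 571.7 -169.5   52. ] jaw 12.04 F [-0.47  1.36  6.23] M [ 0.078  0.107 -0.005] w 0.649 q [-0.33  0.32  1.95  0.    0.87 -0.54]
```

View pics/wrist2.png

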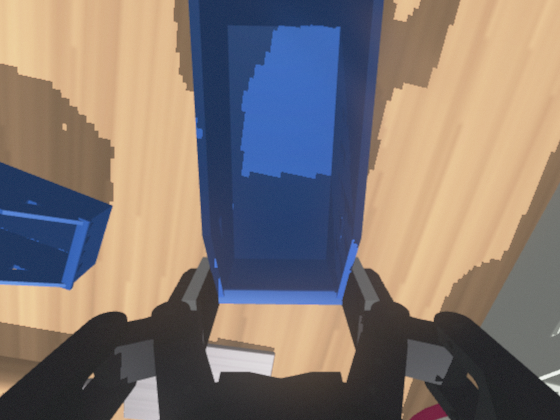

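View pics/side2.png

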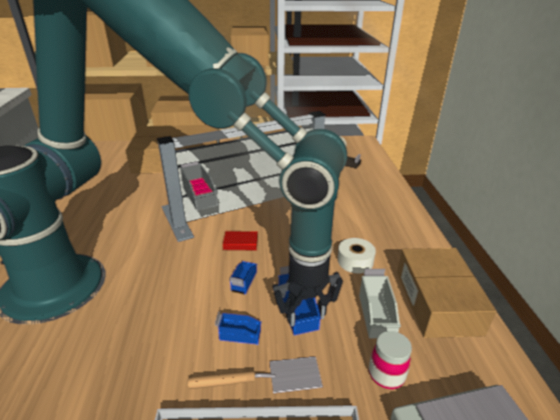

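```bash
python3 -m jog '[[0,0,5,0,50],[0,0,10,0,50],[0,1,15,0,50],[0,2,20,0,50],[0,3,25,0,50],[-1,4,30,0,50],[-1,5,35,0,50],[-1,6,40,0,50],[-1,7,43,0,50],[-1,7,43,0,50]]' 20; python3 - <<'E'
from h import *
st()
for n in('wrist','side'): snap(n,n+'3')
s=cv2.imread('pics/side3.png');cv2.imwrite('pics/s3c.png',cv2.resize(s[220:345,225:395],None,fx=4.5,fy=4.5,interpolation=cv2.INTER_CUBIC))
E
```

```text
time: 5.4
tool_pos: [0.5696, -0.1621, 0.0936]
tcp_rot: [-1.301, 1.052, -1.053]
wrist_force: [-0.7, 0.3, -1.4]
width: 0.644
t 5.4 pos [ 569.6 -162.1   93.6] jaw 12.04 F [-0.73  0.3  -1.41] M [-0.021  0.011 -0.028] w 0.644 q [-0.32  0.26  1.93  0.    0.95 -0.53]
```

View pics/wrist3.png

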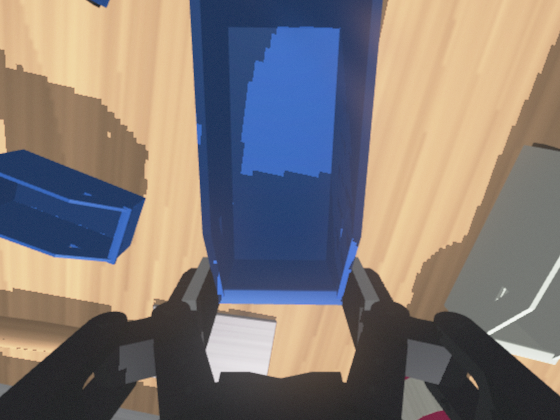

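View pics/s3c.png

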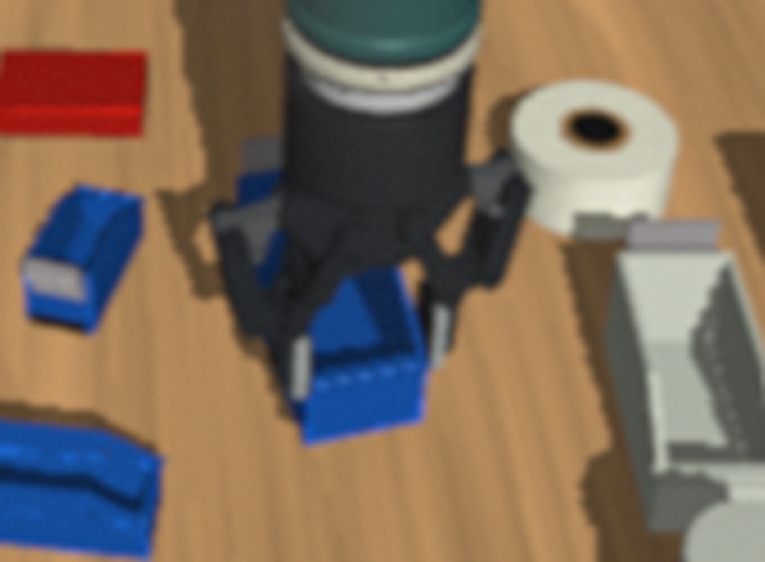

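```bash
python3 -m jog '[[0,-2,-15,0,50],[0,-5,-30,0,50],[1,-7,-42,0,50],[1,-7,-42,0,55.2],[1,-7,-42,0,55.2],[1,-6,-36,0,55.2],[1,-6,-30,0,55.2],[1,-5,-24,0,55.2],[0,-4,-18,0,55.2],[0,-4,-18,0,55.2]]' 20; python3 - <<'E'
from h import *
st()
for n in('wrist',): snap(n,n+'4')
E
```

```text
time: 6.75
tool_pos: [0.5699, -0.1663, 0.0762]
tcp_rot: [-1.301, 1.052, -1.054]
wrist_force: [-0.9, 0.5, -1.4]
width: 0.646
t 6.75 pos [ 569.9 -166.3   76.2] jaw 12.04 F [-0.86  0.5  -1.42] M [-0.097 -0.01  -0.002] w 0.646 q [-0.33  0.28  1.94 -0.    0.92 -0.54]
```

View pics/wrist4.png

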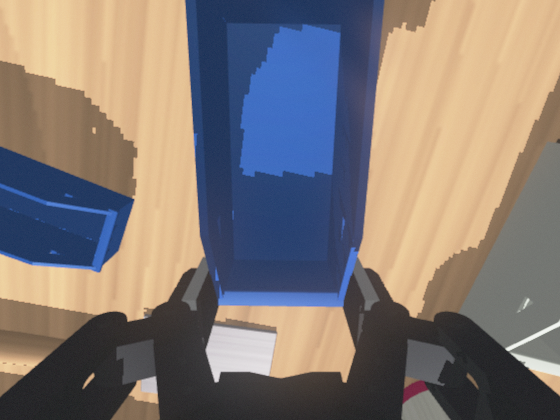

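```bash
python3 -m jog '[[0,-1,-12,0,55.2],[0,-2,-22,0,55.2],[0,-2,-22,0,55.8],[0,-2,-22,0,55.8],[0,-2,-22,0,55.8],[0,-2,-16,0,55.8],[0,-1,-10,0,55.8],[0,0,-4,0,55.8],[0,1,2,0,55.8],[0,1,2,0,55.8]]' 20; python3 - <<'E'
from h import *
st()
for n in('wrist',): snap(n,n+'5')
E
```

```text
time: 8.05
tool_pos: [0.57, -0.1653, 0.0783]
tcp_rot: [-1.301, 1.051, -1.054]
wrist_force: [0.2, -0.7, 0.4]
width: 0.653
t 8.05 pos [ 570.  -165.3   78.3] jaw 12.05 F [ 0.16 -0.68  0.39] M [-0.056 -0.036 -0.03 ] w 0.653 q [-0.32  0.28  1.94 -0.    0.92 -0.53]
```

View pics/wrist5.png

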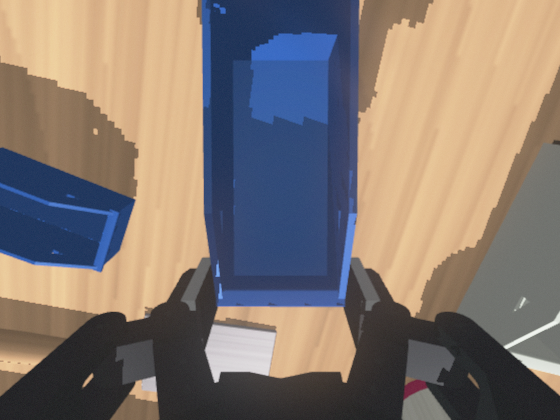

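```bash
python3 -m jog '[[-1,4,6,0,55.8],[-2,8,12,0,55.8],[-3,14,19,0,55.8],[-4,21,26,0,55.8],[-6,27,31,0,55.8],[-7,32,35,0,55.8],[-8,38,39,0,55.8],[-9,43,43,0,55.8],[-9,43,43,0,50],[-9,43,43,0,50]]' 30; python3 - <<'E'
from h import *
st()
for n in('wrist','side'): snap(n,n+'6')
s=cv2.imread('pics/side6.png');cv2.imwrite('pics/s6c.png',cv2.resize(s[220:345,225:395],None,fx=4.5,fy=4.5,interpolation=cv2.INTER_CUBIC))
E
```

```text
time: 9.35
tool_pos: [0.5604, -0.1222, 0.1202]
tcp_rot: [-1.301, 1.053, -1.053]
wrist_force: [0.3, -0.1, 0.3]
width: 0.649
t 9.35 pos [ 560.4 -122.2  120.2] jaw 12.03 F [ 0.33 -0.09  0.26] M [ 0.02  -0.095  0.002] w 0.649 q [-0.26  0.2   1.95  0.    0.99 -0.47]
```

View pics/wrist6.png

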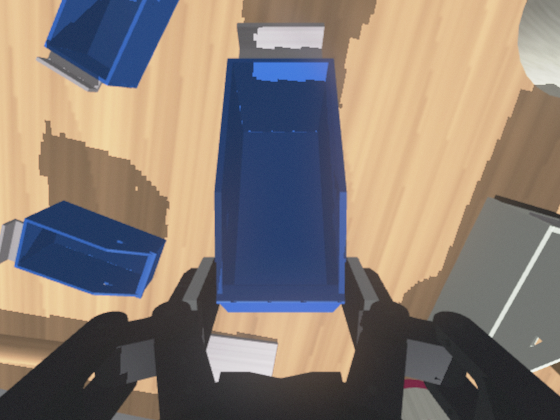

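View pics/s6c.png

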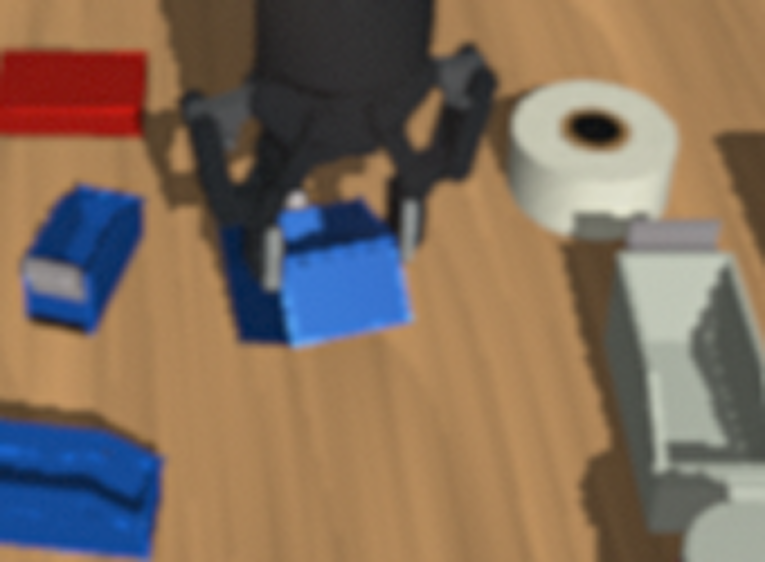

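```bash
cat >> h.py <<'E'
def pnp(c,obj,img):
    K=np.array([[c['fx'],0,c['cx']],[0,c['fy'],c['cy']],[0,0,1.]])
    obj=np.array(obj,float)/1000;img=np.array(img,float)
    ok,r,t=cv2.solvePnP(obj,img,K,None,flags=cv2.SOLVEPNP_SQPNP)
    r,t=cv2.solvePnPRefineLM(obj,img,K,None,r,t)
    e=cv2.projectPoints(obj,r,t,K,None)[0].reshape(-1,2)-img
    Rc=np.array(c['R']);M=Rc.T@cv2.Rodrigues(r)[0];o=Rc.T@(t.ravel()-np.array(c['t']))
    print('err',np.round(e,1).tolist());print('origin',np.round(o*1000,1),'tilt',np.degrees(np.arcsin(-M[2,0])).round(1),'yaw',np.degrees(np.arctan2(M[1,0],M[0,0])).round(1),'roll(y.z)',np.degrees(np.arcsin(M[2,1])).round(1))
    return M,o
E
python3 - <<'E'
from h import *
W=load('wrist6')
obj=[(60,28,60),(60,-28,60),(-20,28,60),(-20,-28,60),(69,22,73),(69,-22,73),(57,25,3),(57,-25,3)]
img=[(228,59),(333,59),(215,194),(346,194),(238,24),(323,24),(246,131),(317,131)]
M,o=pnp(W,obj,img)
lip=o+M@np.array([.0685,0,.073]);ton=o+M@np.array([.06,0,.057]);bb=o+M@np.array([.06,0,0]);print(lip,ton,bb)
s=st();print('grip in bin',M.T@(s['tool_pos']-np.array([0,0,.006])-o))
E
```

```text
err [[-0.2, 0.0], [0.7, -0.5], [0.1, -0.2], [-0.3, -0.4], [-1.0, 1.1], [1.2, 0.6], [-1.6, -0.2], [1.1, -0.4]]
origin [ 558.4 -109.8   41.2] tilt 42.4 yaw 101.7 roll(y.z) -0.5
[ 0.53723888 -0.01225989  0.04885418] [ 0.54090169 -0.02892927  0.04277424] [ 0.54940027 -0.06642399  0.00069194]
t 9.45 pos [ 560.4 -122.2  120.2] jaw 12.02 F [0.12 0.24 0.58] M [ 0.018 -0.077 -0.021] w 0.644 q [-0.26  0.2   1.95  0.    0.99 -0.47]
grip in bin [-5.85303831e-02  1.15919393e-05  4.54031680e-02]
```

```bash
python3 -m jog '[[0,0,12,0,50],[0,0,40,0,50],[-3,25,75,2,50],[-7,65,102,4,50],[-12,115,102,6,50],[-17,165,102,8,50],[-21,215,102,10,50],[-25,260,102,10.4,50],[-28,285,102,10.4,50],[-28,289,102,10.4,50]]' 40; python3 - <<'E'
from h import *
st()
for n in('wrist','side','top'): snap(n,n+'7')
s=cv2.imread('pics/side7.png');cv2.imwrite('pics/s7c.png',cv2.resize(s[100:240,155:345],None,fx=4,fy=4,interpolation=cv2.INTER_CUBIC))
E
```

```text
time: 10.7
tool_pos: [0.532, 0.1682, 0.2227]
tcp_rot: [-1.37, 0.914, -0.914]
wrist_force: [0.3, -0.9, -1.0]
width: 0.639
t 10.7 pos [532.  168.2 222.7] jaw 22.58 F [ 0.34 -0.86 -1.04] M [-0.06  -0.005  0.021] w 0.639 q [ 0.26  0.07  1.89 -0.    1.18 -0.13]
```

View pics/wrist7.png

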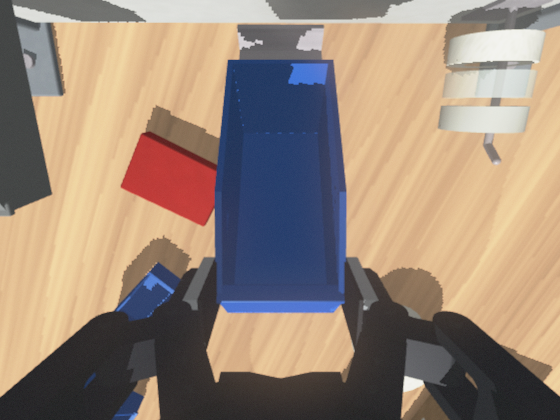

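View pics/s7c.png

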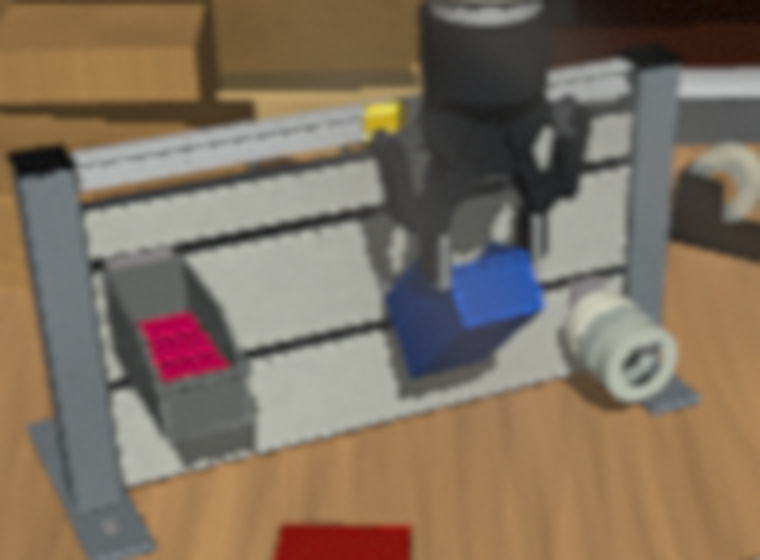

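View pics/top7.png

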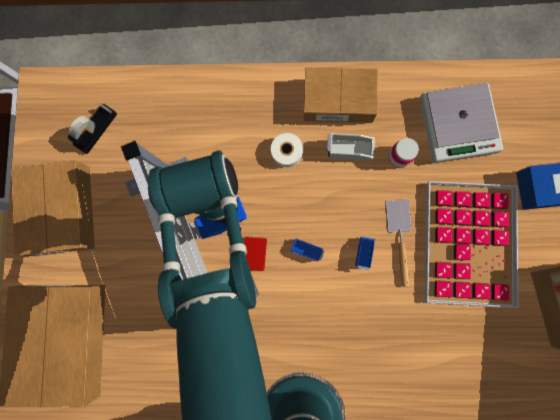

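```bash
python3 - <<'E'
from panel import *
W=load('wrist7')
obj=[(60,28,60),(60,-28,60),(-20,28,60),(-20,-28,60),(69,22,73),(69,-22,73),(57,25,3),(57,-25,3)]
img=[(228,60),(333,60),(215,194),(346,194),(239,25),(323,25),(246,132),(317,132)]
M,o=pnp(W,obj,img)
lip=o+M@np.array([.0685,0,.073]);s=st();print('lip panel',toP(lip)*1000,'tcp panel',toP(s['tool_pos'])*1000)
im=cv2.cvtColor(W['pixels'],cv2.COLOR_RGB2BGR);cv2.imwrite('pics/w7c.png',cv2.resize(im[0:110,60:460],None,fx=2,fy=2,interpolation=cv2.INTER_CUBIC))
for u in(80,150,200,360,420):
    col=im[:60,u].astype(int).sum(1);k=np.argmin(np.diff(col));print(u,k,col[15:32:2],toP(onplane(W,u,k+.5,.0165))*1000)
E
```

```text
err [[0.1, -0.2], [0.7, -0.5], [0.1, -0.3], [-0.3, -0.3], [-1.6, 1.1], [1.2, 0.7], [-1.5, -0.3], [1.1, -0.4]]
origin [527.8 179.6 143.8] tilt 42.8 yaw 112.2 roll(y.z) -0.5
t 10.85 pos [532.4 166.3 222.4] jaw 22.44 F [ 0.89 -0.3  -1.11] M [-0.104 -0.019 -0.031] w 0.636 q [ 0.26  0.07  1.9  -0.    1.18 -0.13]
lip panel [-29.07233842 -12.16636828 150.80661876] tcp panel [-142.9995205   -12.04052035  222.43727578]
80 22 [331 328 335 603 568 571 566 570 573] [ -1.72501    160.55639502  16.5       ]
150 22 [665 666 666 664 562 563 553 558 553] [ -1.4367503 100.2741474  16.5      ]
200 22 [666 663 658 663 563 543 548 550 556] [-1.23079619 57.20403657 16.5       ]
360 22 [354 358 627 628 561 537 539 541 538] [ -0.57143856 -80.68398743  16.5       ]
420 23 [645 651 644 648 607 569 578 578 577] [  -1.09527021 -132.51738823   16.5       ]
```

View pics/w7c.png

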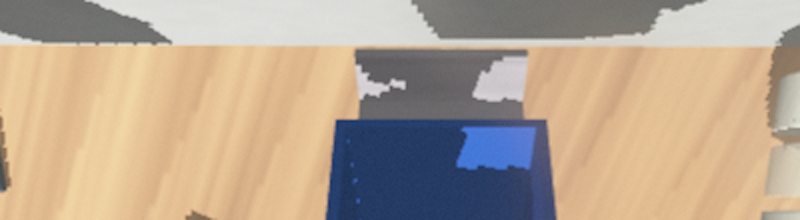

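```bash
python3 -m jog '[[-3,8,10,0,50],[-7,16,20,0,50],[-10,24,30,0,50],[-10,24,30.5,0,50],[-11,26,33,0,50],[-12,28.5,35.5,0,50],[-12.5,30,37,0,50],[-13,31.5,39,0,50],[-13,31.5,39,0,50],[-13,31.5,39,0,50]]' 40; python3 - <<'E'
from panel import *
s=st();print(toP(s['tool_pos'])*1000)
for n in('wrist','side'): snap(n,n+'8')
im=cv2.imread('pics/wrist8.png');cv2.imwrite('pics/w8c.png',cv2.resize(im[0:150,120:440],None,fx=2.5,fy=2.5,interpolation=cv2.INTER_CUBIC))
E
```

```text
time: 12.1
tool_pos: [0.52, 0.1966, 0.2614]
tcp_rot: [-1.372, 0.914, -0.919]
wrist_force: [1.8, -6.6, -0.9]
width: 0.641
t 12.1 pos [520.  196.6 261.4] jaw 22.44 F [ 1.78 -6.58 -0.88] M [-1.272 -0.31  -0.018] w 0.641 q [ 0.32  0.04  1.85 -0.    1.25 -0.07]
[-110.25576012  -12.02603667  261.43725703]
```

View pics/w8c.png

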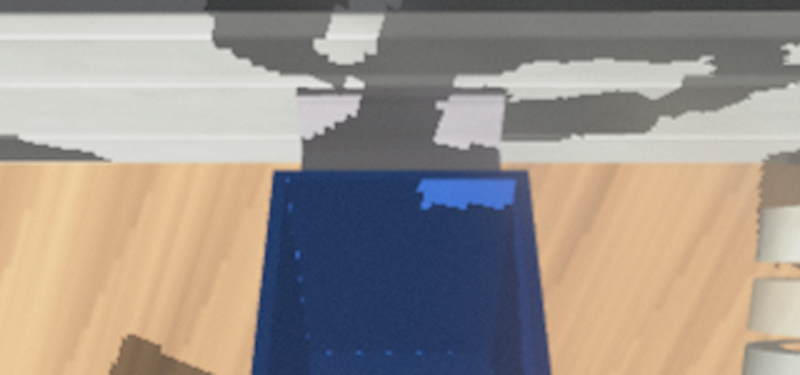

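```bash
python3 - <<'E'
from panel import *
im=cv2.imread('pics/wrist8.png');cv2.imwrite('pics/w8d.png',cv2.resize(im[0:80,200:360],None,fx=5,fy=5,interpolation=cv2.INTER_CUBIC))
s=cv2.imread('pics/side8.png');cv2.imwrite('pics/s8c.png',cv2.resize(s[100:240,185:345],None,fx=4.2,fy=4.2,interpolation=cv2.INTER_CUBIC))
E
```

```text
(no output)
```

View pics/w8d.png

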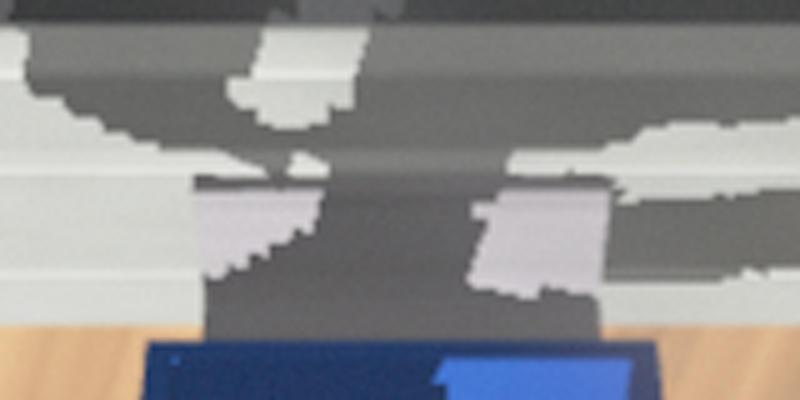

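View pics/wrist8.png

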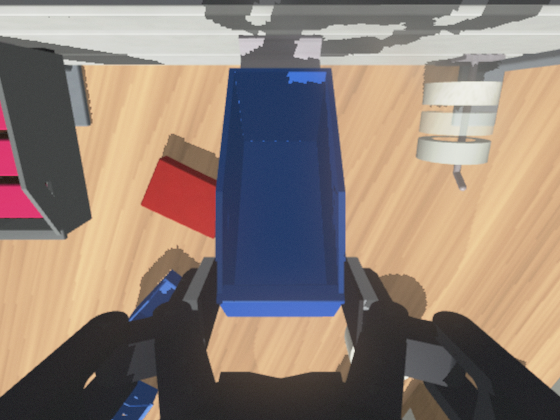

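View pics/s8c.png

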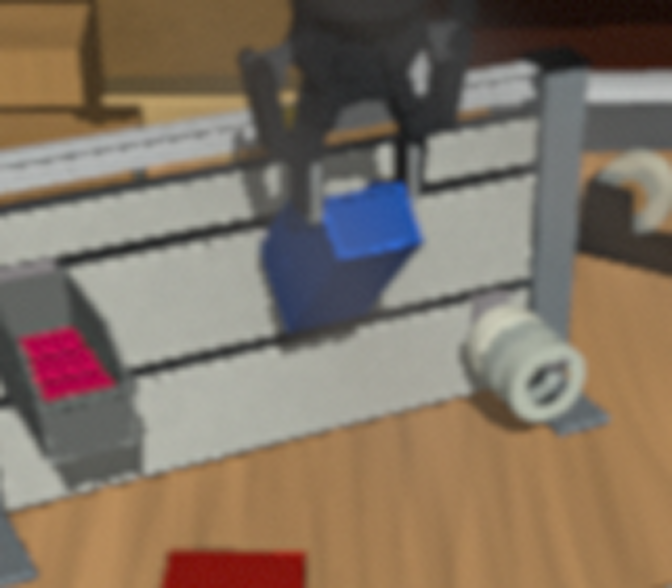

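```bash
python3 - <<'E'
from panel import *
W=load('wrist8')
obj=[(60,28,60),(60,-28,60),(-20,28,60),(-20,-28,60),(57,25,3),(57,-25,3)]
img=[(229.5,68.5),(331.5,68.5),(216,190),(346,190),(247,139.5),(315,139.5)]
M,o=pnp(W,obj,img)
for p in((.0685,0,.073),(.067,0,.073),(.07,0,.073),(.07,0,.057),(.06,0,0)):print(p,'panel',toP(o+M@np.array(p))*1000)
# groove lines seen by wrist: bright line crop v 160/5=32, 78/5, 275/5
for v in(4.5,16,32,34.5,55,65):print(v,[ (toP(ray(W,150,v)[0]), ) and np.round((lambda O,d:(lambda a,b:a+b*(-a[0])/b[0])(toP(O),toP(O+d)-toP(O)))(*ray(W,150,v))*1000,1)])
E
```

```text
err [[0.7, -0.5], [-0.3, -0.8], [1.0, 0.3], [-1.1, 0.0], [-2.0, 0.7], [1.7, 0.5]]
origin [517.2 204.4 181.2] tilt 47.2 yaw 112.4 roll(y.z) -0.1
(0.0685, 0, 0.073) panel [ -1.79540399 -11.94921291 180.53158971]
(0.067, 0, 0.073) panel [ -2.81498435 -11.95131668 181.63179491]
(0.07, 0, 0.073) panel [ -0.77582363 -11.94710914 179.43138452]
(0.07, 0, 0.057) panel [-12.5111284  -12.0283783  168.55590672]
(0.06, 0, 0) panel [-61.11535402 -12.33192477 137.14671838]
4.5 [array([  0. ,  36.9, 236.5])]
16 [array([  0. ,  43.7, 218.1])]
32 [array([  0. ,  57. , 181.7])]
34.5 [array([  0. ,  59.7, 174.4])]
55 [array([ 0. , 93.6, 82.3])]
65 [array([  0. , 125.4,  -4.1])]
```

```bash
python3 -m jog '[[1,-2,0,0,50],[1.5,-3.7,2,0,50],[1.5,-3.7,4.5,0,50],[0.8,-2,4.8,0,50],[0,0,5,0,50],[-0.8,2,6.5,0,50],[-1.5,3.7,8.5,0,50],[-2.3,5.6,10.5,0,50],[-2.3,5.6,10.5,0,50],[-2.3,5.6,10.5,0,50]]' 40; python3 - <<'E'
from panel import *
s=st();print(toP(s['tool_pos'])*1000)
for n in('wrist','side'): snap(n,n+'9')
im=cv2.imread('pics/wrist9.png');cv2.imwrite('pics/w9c.png',cv2.resize(im[0:220,190:370],None,fx=2.7,fy=2.7,interpolation=cv2.INTER_CUBIC))
E
```

```text
time: 13.45
tool_pos: [0.517, 0.2039, 0.2717]
tcp_rot: [-1.369, 0.916, -0.916]
wrist_force: [-0.7, -0.2, -1.5]
width: 0.639
t 13.45 pos [517.  203.9 271.7] jaw 22.44 F [-0.69 -0.21 -1.49] M [-0.047 -0.058 -0.002] w 0.639 q [ 0.33  0.03  1.84 -0.    1.27 -0.06]
[-102.34239687  -12.10527451  271.71986303]
```

View pics/w9c.png

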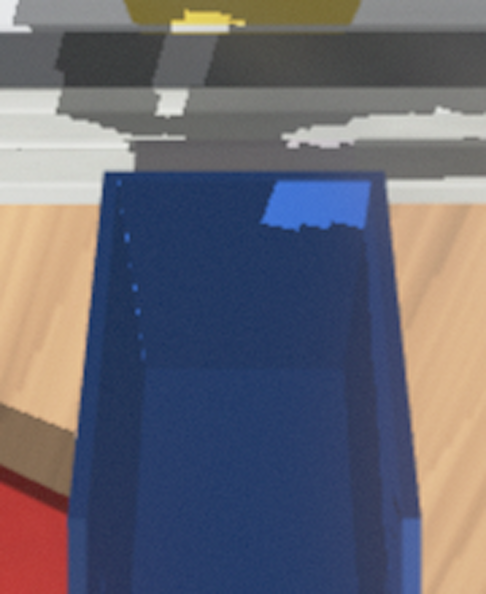

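```bash
python3 -m jog '[[-0.8,1.9,2.2,0,50],[-1.5,3.7,4.4,0,50],[-2.3,5.6,6.6,0,50],[-3,7.4,8.7,0,50],[-3,7.4,8.7,0,50],[-3,7.4,7.5,0,50],[-3,7.4,6,0,50],[-3,7.4,4.5,0,50],[-3,7.4,4.5,0,50],[-3,7.4,4.5,0,50]]' 40; python3 - <<'E'
from panel import *
s=st();print(toP(s['tool_pos'])*1000)
for n in('wrist',): snap(n,n+'10')
im=cv2.imread('pics/wrist10.png');cv2.imwrite('pics/w10c.png',cv2.resize(im[0:220,190:370],None,fx=2.7,fy=2.7,interpolation=cv2.INTER_CUBIC))
E
```

```text
time: 14.8
tool_pos: [0.5138, 0.2115, 0.2761]
tcp_rot: [-1.369, 0.917, -0.916]
wrist_force: [0.5, -0.5, -2.0]
width: 0.641
t 14.8 pos [513.8 211.5 276.1] jaw 22.44 F [ 0.52 -0.52 -1.98] M [-0.203 -0.067  0.014] w 0.641 q [ 0.35  0.03  1.84  0.    1.28 -0.05]
[-94.06192522 -12.05030506 276.06929007]
```

View pics/w10c.png

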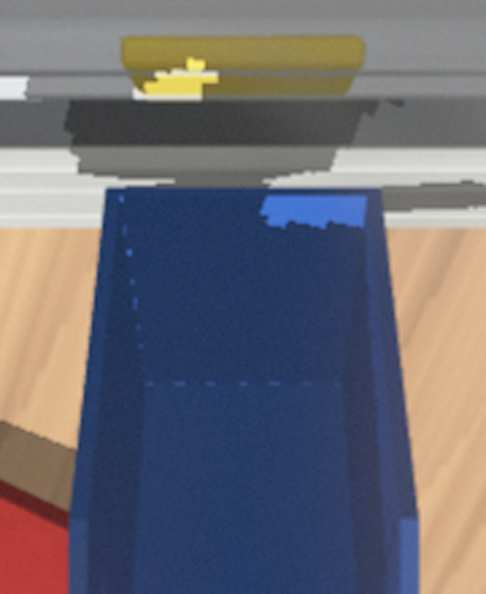

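```bash
python3 -m jog '[[0,0,-0.5,0,50],[0,0,-1,0,50],[0,0,-1.5,0,50],[0,0,-2,0,50],[0,0,-2.5,0,50],[0,0,-3,0,50],[0,0,-3,0,50],[0,0,-3,0,50],[0,0,-3,0,50],[0,0,-3,0,50]]' 40; python3 - <<'E'
from panel import *
s=st();print(toP(s['tool_pos'])*1000)
E
```

```text
time: 16.1
tool_pos: [0.5141, 0.2113, 0.2732]
tcp_rot: [-1.369, 0.916, -0.916]
wrist_force: [1.0, -0.1, -0.8]
width: 0.637
t 16.1 pos [514.1 211.3 273.2] jaw 22.43 F [ 1.04 -0.1  -0.79] M [-0.05   0.018  0.029] w 0.637 q [ 0.35  0.03  1.84  0.    1.27 -0.05]
[-94.33330298 -12.18239056 273.24984365]
```

```bash
python3 -m jog '[[0,0,-0.5,0,50],[0,0,-1,0,50],[0,0,-1.5,0,50],[0,0,-1.5,0,50],[0,0,-1.5,0,50],[0,0,-1.5,0,50],[0,0,-1.5,0,50],[0,0,-1.5,0,50],[0,0,-1.5,0,50],[0,0,-1.5,0,50]]' 40; python3 - <<'E'
from panel import *
s=st();print(toP(s['tool_pos'])*1000)
snap('wrist','wrist11')
s=st()
E
```

```text
time: 17.35
tool_pos: [0.514, 0.2113, 0.2717]
tcp_rot: [-1.369, 0.916, -0.916]
wrist_force: [-0.3, -0.1, -2.0]
width: 0.637
t 17.35 pos [514.  211.3 271.7] jaw 22.43 F [-0.3  -0.06 -2.03] M [-0.05  -0.055 -0.015] w 0.637 q [ 0.35  0.03  1.84  0.    1.27 -0.05]
[-94.32940926 -12.13441811 271.69946917]
t 17.4 pos [514.  211.3 271.7] jaw 22.44 F [-0.27 -0.35 -1.16] M [-0.071 -0.068 -0.006] w 0.638 q [ 0.35  0.03  1.84 -0.    1.27 -0.05]
```

```bash
python3 -m jog '[[0,0,-0.5,0,50],[0,0,-1,0,50],[0,0,-1.5,0,50],[0,0,-2,0,50],[0,0,-2.3,0,50],[0,0,-2.6,0,50],[0,0,-2.6,0,50],[0,0,-2.6,0,50],[0,0,-2.6,0,50],[0,0,-2.6,0,50]]' 40; python3 - <<'E'
from panel import *
s=st();print(toP(s['tool_pos'])*1000)
W=snap('wrist','wrist12')
s=st()
cv2.imwrite('pics/w12c.png',cv2.resize(cv2.imread('pics/wrist12.png')[0:220,190:370],None,fx=2.7,fy=2.7,interpolation=cv2.INTER_CUBIC))
E
```

```text
time: 18.65
tool_pos: [0.514, 0.2114, 0.2691]
tcp_rot: [-1.369, 0.916, -0.916]
wrist_force: [-0.3, -0.5, -1.0]
width: 0.639
t 18.65 pos [514.  211.4 269.1] jaw 22.44 F [-0.3  -0.47 -1.03] M [0.054 0.017 0.022] w 0.639 q [ 0.35  0.03  1.85  0.    1.27 -0.05]
[-94.31060877 -12.14690585 269.10387244]
t 18.7 pos [514.  211.4 269.1] jaw 22.44 F [-0.05 -0.2  -1.64] M [-0.006 -0.001 -0.012] w 0.641 q [ 0.35  0.03  1.85  0.    1.27 -0.05]
```

View pics/w12c.png

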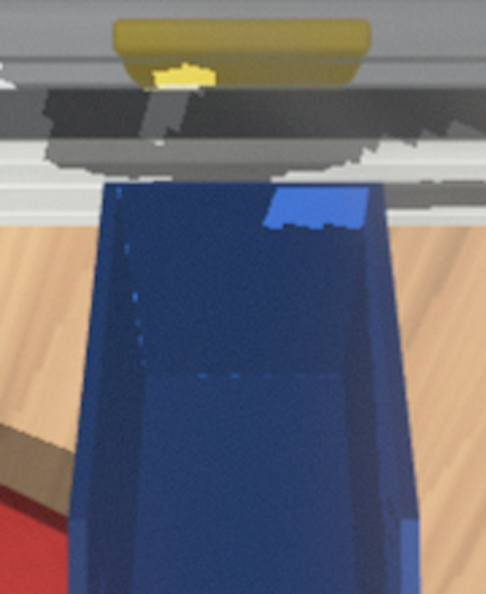

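```bash
python3 - <<'E'
from panel import *
obj=[(60,28,60),(60,-28,60),(-20,28,60),(-20,-28,60),(57,25,3),(57,-25,3)]
f=lambda u,v:(u/2.7+190-.3,v/2.7-.3)
for n,p in(('wrist9',[(104,173),(386,173),(69,517),(421,517),(145,366),(343,366)]),('wrist10',[(106,189),(383,189),(70,517),(419,517),(145,384),(344,384)]),('wrist12',[(104,184),(384,184),(69,518),(419,518),(145,376),(345,376)])):
    W=load(n);M,o=pnp(W,obj,[f(*q) for q in p])
    print({q:np.round(toP(o+M@(np.array(q)/1000))*1000,1).tolist() for q in((68.5,0,73),(70,0,57),(67,0,57),(63,0,0),(60,0,60))})
E
```

```text
err [[0.4, -0.7], [-0.6, -0.5], [0.3, 0.1], [-0.3, 0.2], [0.4, 0.4], [-0.2, 0.5]]
origin [512.9 213.7 192.7] tilt 45.0 yaw 112.4 roll(y.z) 0.0
{(68.5, 0, 73): [8.4, -11.9, 195.9], (70, 0, 57): [-1.9, -11.9, 183.5], (67, 0, 57): [-4.0, -11.9, 185.6], (63, 0, 0): [-47.1, -12.0, 148.1], (60, 0, 60): [-6.8, -11.9, 192.7]}
err [[0.6, -0.5], [-0.6, -0.5], [-0.1, 0.2], [0.1, 0.2], [0.8, 0.3], [-0.8, 0.3]]
origin [510.8 218.9 198.1] tilt 47.7 yaw 112.4 roll(y.z) -0.1
{(68.5, 0, 73): [14.0, -11.8, 196.6], (70, 0, 57): [3.2, -11.8, 184.7], (67, 0, 57): [1.2, -11.8, 186.9], (63, 0, 0): [-43.6, -12.0, 151.5], (60, 0, 60): [-1.3, -11.8, 194.1]}
err [[0.9, -0.7], [-0.7, -0.9], [0.1, 0.3], [-0.2, 0.2], [0.8, 0.6], [-1.0, 0.6]]
origin [510.7 219.6 190.3] tilt 46.4 yaw 112.3 roll(y.z) -0.2
{(68.5, 0, 73): [14.7, -11.8, 191.0], (70, 0, 57): [4.1, -11.9, 178.9], (67, 0, 57): [2.1, -11.9, 181.1], (63, 0, 0): [-42.0, -12.2, 144.7], (60, 0, 60): [-0.6, -11.9, 188.2]}
```

```bash
python3 -m jog '[[0,0,0,0,55.6],[0,0,0,0,55.6],[1.5,-3.7,-5.9,0,55.6],[2.8,-6.8,-11.3,0,55.6],[4.3,-10.5,-18.8,0,55.6],[5.6,-13.6,-26.4,0,55.6],[6.7,-16.4,-34.3,0,55.6],[6.7,-16.4,-34.3,0,55.6],[6.7,-16.4,-34.3,0,55.6],[6.7,-16.4,-34.3,0,55.6]]' 20; python3 - <<'E'
from panel import *
s=st();print(toP(s['tool_pos'])*1000)
for n in('wrist','side'): snap(n,n+'13')
im=cv2.imread('pics/side13.png');cv2.imwrite('pics/s13c.png',cv2.resize(im[100:240,185:345],None,fx=4.2,fy=4.2,interpolation=cv2.INTER_CUBIC))
E
```

```text
time: 19.95
tool_pos: [0.5208, 0.195, 0.235]
tcp_rot: [-1.369, 0.916, -0.916]
wrist_force: [0.2, -0.2, -0.7]
width: 0.652
t 19.95 pos [520.8 195.  235. ] jaw 22.45 F [ 0.17 -0.25 -0.73] M [ 0.003 -0.003 -0.042] w 0.652 q [ 0.31  0.05  1.89 -0.    1.2  -0.08]
[-112.03498846  -12.18190017  234.96493264]
```

View pics/wrist13.png

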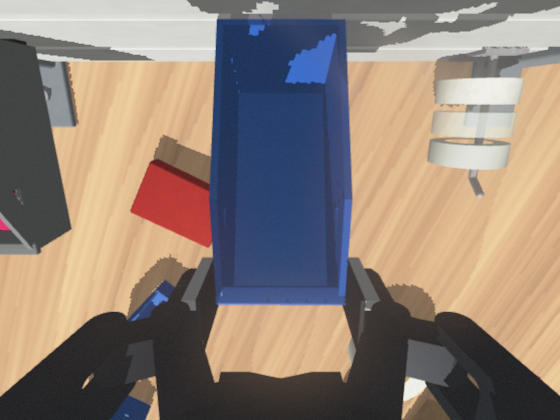

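View pics/s13c.png

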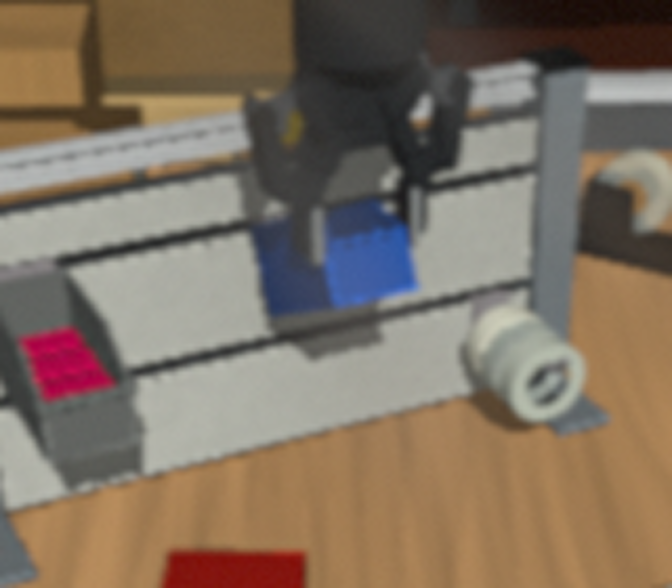

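```bash
python3 - <<'E'
from panel import *
obj=[(60,28,60),(60,-28,60),(-20,28,60),(-20,-28,60),(57,25,3),(57,-25,3)]
W=load('wrist13');M,o=pnp(W,obj,[(217,18.5),(346,18.5),(211.5,196),(351.5,196),(238,92.5),(325,92.5)])
print({q:np.round(toP(o+M@(np.array(q)/1000))*1000,1).tolist() for q in((68.5,0,73),(70,0,57),(67,0,57),(63,0,0),(60,0,60))})
E
```

```text
err [[0.8, 0.0], [-0.7, -0.2], [-1.0, 0.2], [0.9, 0.3], [2.1, -0.2], [-2.2, -0.3]]
origin [510.2 222.4 162.8] tilt 28.4 yaw 112.3 roll(y.z) -0.3
{(68.5, 0, 73): [12.3, -12.4, 194.4], (70, 0, 57): [6.0, -12.4, 179.6], (67, 0, 57): [3.4, -12.4, 181.1], (63, 0, 0): [-27.2, -12.7, 132.8], (60, 0, 60): [-1.3, -12.4, 187.0]}
```

```bash
python3 -m jog '[[0.8,-2,-8.2,0,55.6],[1.5,-3.7,-16.4,0,55.6],[1.8,-4.4,-21.5,0,55.6],[2.1,-5,-27,0,55.6],[2.2,-5.3,-32.5,0,55.6],[2.2,-5.4,-37.4,0,55.6],[2.1,-5.2,-43,0,55.6],[2,-4.8,-49,0,55.6],[2,-4.8,-49,0,55.6],[2,-4.8,-49,0,55.6]]' 20; python3 - <<'E'
from panel import *
s=st();print(toP(s['tool_pos'])*1000)
for n in('wrist','side'): snap(n,n+'14')
im=cv2.imread('pics/side14.png');cv2.imwrite('pics/s14c.png',cv2.resize(im[100:240,185:345],None,fx=4.2,fy=4.2,interpolation=cv2.INTER_CUBIC))
E
```

```text
time: 21.3
tool_pos: [0.5225, 0.1901, 0.1857]
tcp_rot: [-1.37, 0.916, -0.916]
wrist_force: [-0.9, -0.1, -0.8]
width: 0.653
t 21.3 pos [522.5 190.1 185.7] jaw 22.45 F [-0.92 -0.06 -0.81] M [-0.012  0.104  0.074] w 0.653 q [ 0.3   0.1   1.94 -0.    1.11 -0.09]
[-117.1600012   -11.91486206  185.69022146]
```

View pics/wrist14.png

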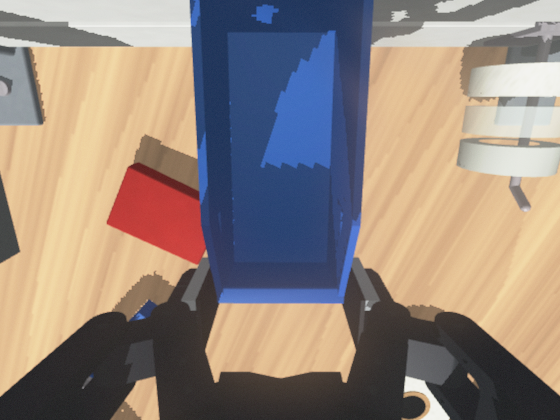

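View pics/s14c.png

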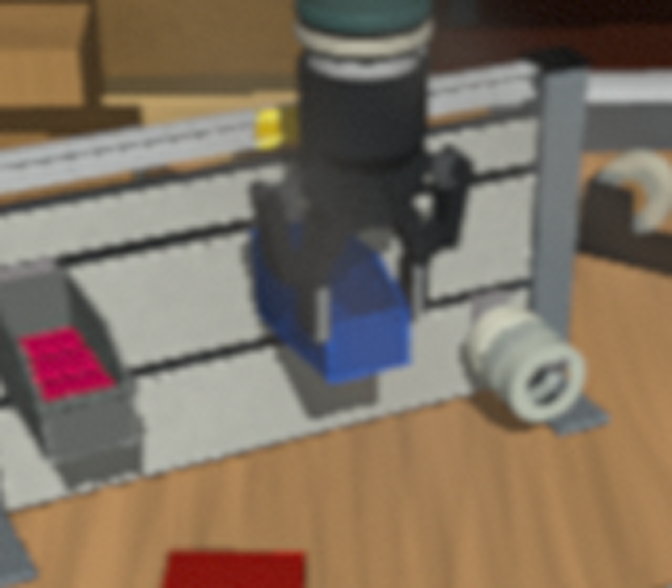

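```bash
python3 -m jog '[[0,0,-2,0,55.6],[0,0.2,-4,0,55.6],[-0.1,0.4,-6,0,55.6],[-0.2,0.6,-7.5,0,55.6],[-0.3,0.8,-8.5,0,55.6],[-0.3,0.9,-9.5,0,55.6],[-0.4,1,-10,0,55.6],[-0.4,1,-10,0,55.6],[-0.4,1,-10,0,55.6],[-0.4,1,-10,0,55.6]]' 20; python3 - <<'E'
from panel import *
s=st();print(toP(s['tool_pos'])*1000)
W=snap('wrist','wrist15');snap('side','side15')
V=load('wrist14')
obj=[(57,25,3),(57,-25,3),(-57,25,3),(-57,-25,3),(-60,28,38),(-60,-28,38)]
pnp(V,obj,[(228,32),(335,32),(234,262),(328,262),(219,302),(341,302)])
E
```

```text
time: 22.65
tool_pos: [0.5229, 0.1906, 0.1762]
tcp_rot: [-1.369, 0.915, -0.917]
wrist_force: [2.6, -4.1, 1.2]
width: 0.651
t 22.65 pos [522.9 190.6 176.2] jaw 22.44 F [ 2.62 -4.1   1.21] M [-0.734 -0.401  0.054] w 0.651 q [ 0.31  0.11  1.94 -0.    1.09 -0.09]
[-116.86215424  -12.48808682  176.15927762]
err [[-1.5, 0.4], [1.2, 0.4], [1.2, -0.3], [-1.5, 0.3], [-1.0, -0.8], [1.5, 0.0]]
origin [504.2 235.4 132.3] tilt 1.9 yaw 112.4 roll(y.z) -0.6
```

View pics/wrist15.png

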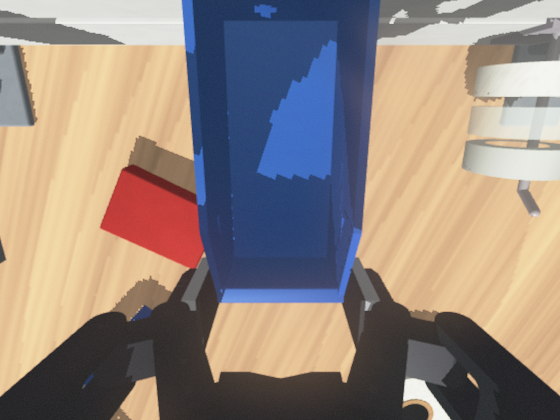

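```bash
python3 -m jog '[[0.2,-0.5,0,0,55.6],[0.4,-0.9,0,0,55.6],[0.4,-0.9,0,0,55.6],[0.4,-0.9,0,0,55.6],[0.4,-0.9,0,0,55.6],[0.4,-0.9,0,0,55.6],[0.4,-0.9,0,0,55.6],[0.4,-0.9,0,0,55.6],[0.4,-0.9,0,0,55.6],[0.4,-0.9,0,0,55.6]]' 20; python3 - <<'E'
from panel import *
s=st();print(toP(s['tool_pos'])*1000)
W=snap('wrist','wrist16')
S=snap('side','side16');s=st()
im=cv2.imread('pics/side16.png');cv2.imwrite('pics/s16c.png',cv2.resize(im[100:240,155:345],None,fx=4.2,fy=4.2,interpolation=cv2.INTER_CUBIC))
E
```

```text
time: 24.0
tool_pos: [0.5229, 0.1905, 0.1761]
tcp_rot: [-1.369, 0.916, -0.916]
wrist_force: [2.2, 1.8, 4.6]
width: 0.652
t 24.0 pos [522.9 190.5 176.1] jaw 22.43 F [2.25 1.75 4.58] M [ 0.17  -0.223  0.037] w 0.652 q [ 0.3   0.11  1.94  0.    1.09 -0.09]
[-116.96018638  -12.47756073  176.10472568]
t 24.1 pos [522.9 190.5 176.1] jaw 22.43 F [1.47 0.5  5.67] M [ 0.205 -0.231  0.013] w 0.654 q [ 0.3   0.11  1.94  0.    1.09 -0.09]
```

View pics/wrist16.png

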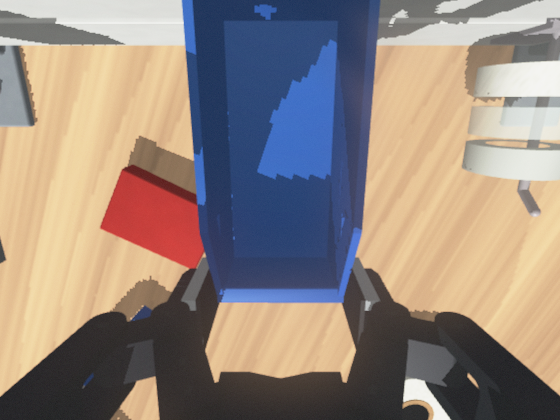

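View pics/s16c.png

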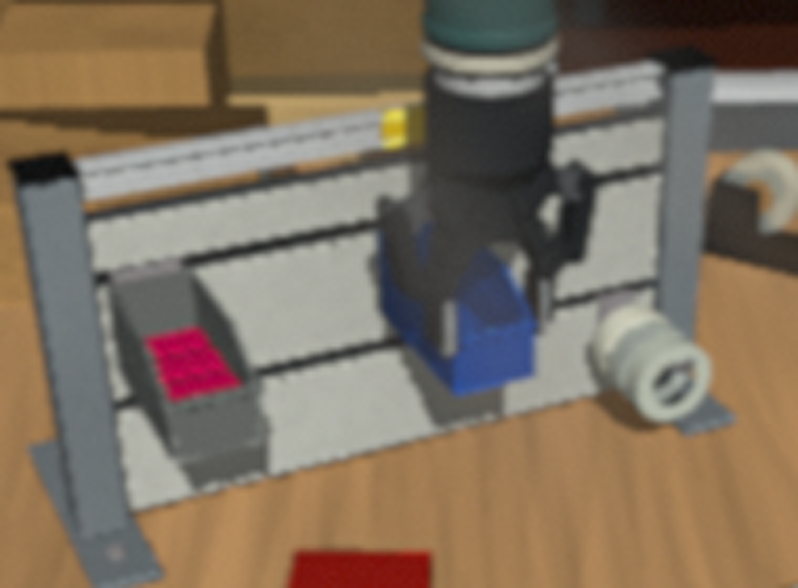

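```bash
python3 -m jog '[[0,0,0.4,0,55.6],[0,0,0.8,0,55.6],[0,0,0.8,0,55.8],[0,0,0.8,0,56],[0,0,0.8,0,56.3],[0,0,0.8,0,57],[0,0,0.8,0,59],[0,0,0.8,0,61],[0,0,0.8,0,61],[0,0,0.8,0,61]]' 20; python3 - <<'E'
from panel import *
s=st();print(toP(s['tool_pos'])*1000)
W=snap('wrist','wrist17')
S=snap('side','side17');s=st()
im=cv2.imread('pics/side17.png');cv2.imwrite('pics/s17c.png',cv2.resize(im[100:240,155:345],None,fx=4.2,fy=4.2,interpolation=cv2.INTER_CUBIC))
E
```

```text
time: 25.35
tool_pos: [0.5227, 0.1902, 0.1766]
tcp_rot: [-1.369, 0.916, -0.916]
wrist_force: [0.1, -0.1, -0.3]
width: 0.717
t 25.35 pos [522.7 190.2 176.6] jaw 22.44 F [ 0.13 -0.12 -0.25] M [-0.019  0.002 -0.002] w 0.717 q [ 0.3   0.1   1.94 -0.    1.09 -0.09]
[-117.13966213  -12.14838939  176.62556855]
t 25.45 pos [522.7 190.2 176.6] jaw 22.44 F [-1.19  0.13 -0.71] M [0.034 0.038 0.008] w 0.711 q [ 0.3   0.1   1.94 -0.    1.09 -0.09]
```

View pics/wrist17.png

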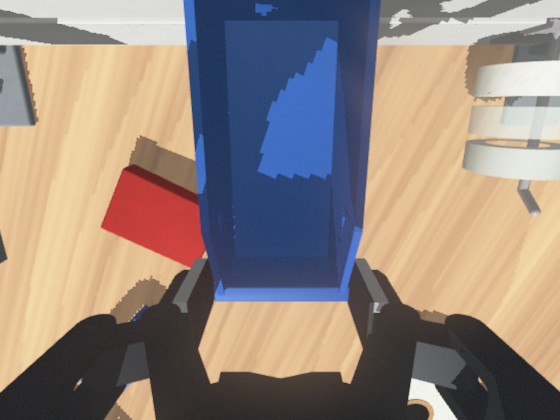

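View pics/s17c.png

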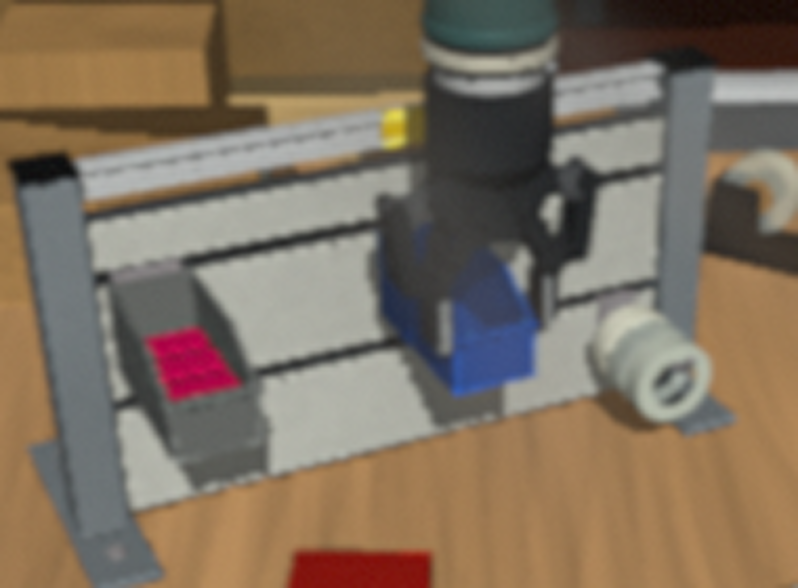

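```bash
python3 -m jog '[[0,0,0,0,72],[0,0,0,0,72],[0,0,5,0,72],[2,-5,25,0,72],[8,-20,60,0,72],[18,-44,100,0,72],[40,-98,130,0,72],[60,-148,150,0,72],[60,-148,150,0,72],[60,-148,150,0,72]]' 20; python3 - <<'E'
from panel import *
s=st()
for n in('wrist','side','top'): snap(n,n+'18')
im=cv2.imread('pics/side18.png');cv2.imwrite('pics/s18c.png',cv2.resize(im[100:240,155:345],None,fx=4.2,fy=4.2,interpolation=cv2.INTER_CUBIC))
E
```

```text
time: 26.7
tool_pos: [0.5824, 0.0423, 0.3265]
tcp_rot: [-1.369, 0.918, -0.916]
wrist_force: [-0.6, 0.3, 1.2]
width: 0.843
t 26.7 pos [582.4  42.3 326.5] jaw 22.38 F [-0.56  0.3   1.16] M [ 0.043 -0.026 -0.053] w 0.843 q [ 0.03  0.06  1.71  0.    1.37 -0.36]
```

View pics/wrist18.png

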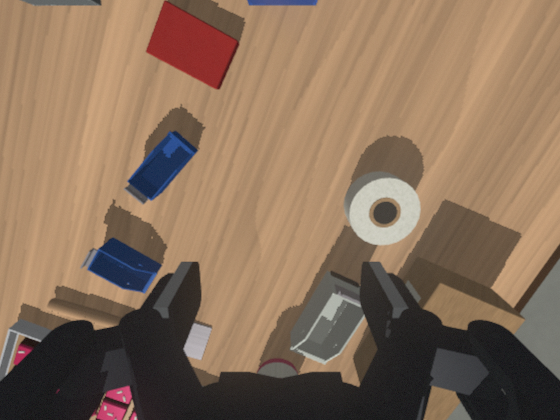

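View pics/s18c.png

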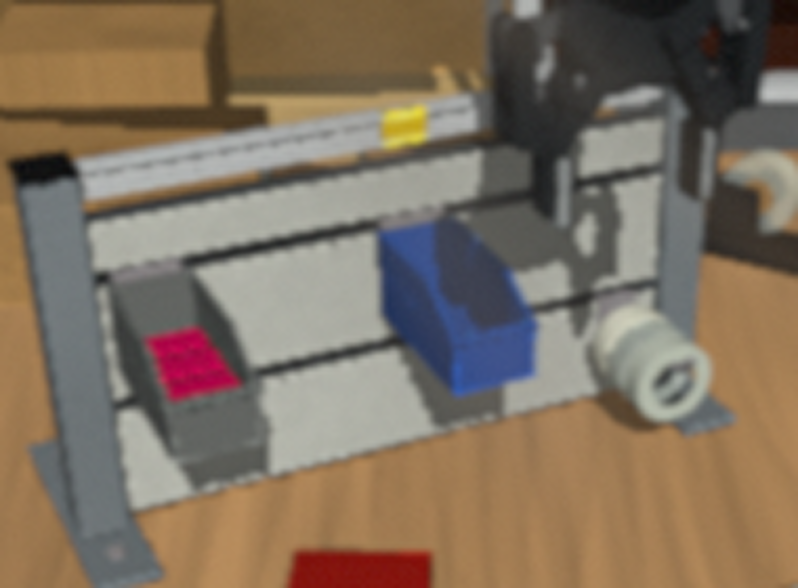

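View pics/side18.png

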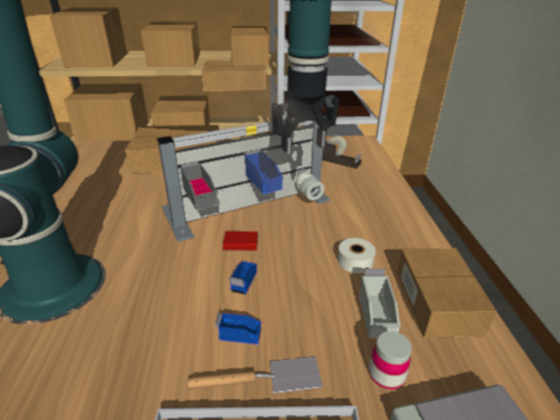

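```bash
python3 - <<'E'
from panel import *
c=load('side18');im=cv2.cvtColor(c['pixels'],cv2.COLOR_RGB2BGR)
cr=cv2.resize(im[130:215,230:310],None,fx=7,fy=7,interpolation=cv2.INTER_CUBIC)
pts=np.array([(60,28,60),(60,-28,60),(-20,28,60),(-20,-28,60),(-60,28,38),(-60,-28,38),(-60,28,0),(-60,-28,0),(60,28,0),(68.5,22,73),(68.5,-22,73)])/1000
X=P(pts[:,0]-.063,pts[:,1]-.0117,pts[:,2]+.125)
for u,v in proj(c,X): cv2.circle(cr,(int((u-230+.5)*7),int((v-130+.5)*7)),4,(0,0,255),1)
cv2.imwrite('pics/chk.png',cr)
t=load('top18');it=cv2.cvtColor(t['pixels'],cv2.COLOR_RGB2BGR);ct=cv2.resize(it[180:310,110:260],None,fx=4.5,fy=4.5,interpolation=cv2.INTER_CUBIC)
for u,v in proj(t,X): cv2.circle(ct,(int((u-110+.5)*4.5),int((v-180+.5)*4.5)),4,(0,255,255),1)
cv2.imwrite('pics/chkt.png',ct)
E
```

```text
(no output)
```

View pics/chk.png

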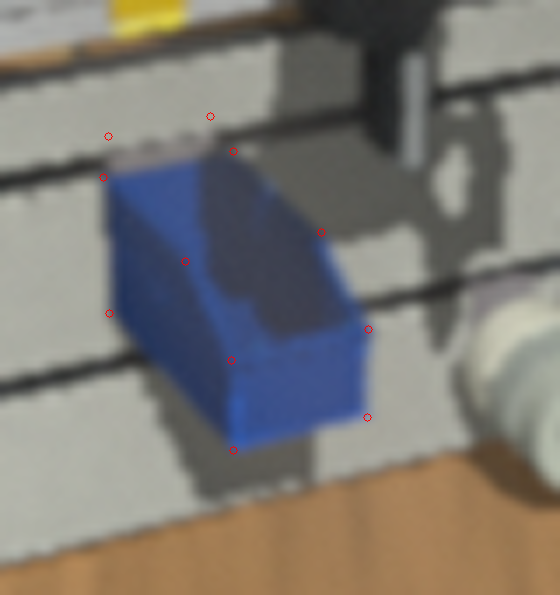

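View pics/chkt.png

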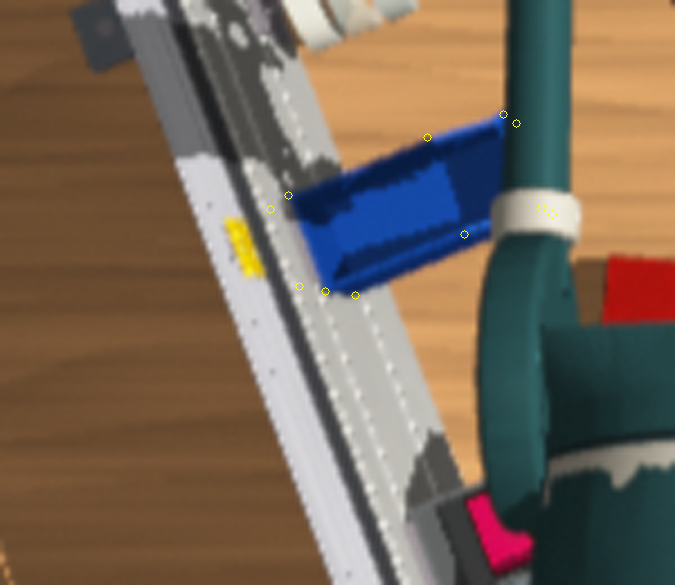

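```bash
python3 - <<'E'
from panel import *
t=load('top18');it=cv2.cvtColor(t['pixels'],cv2.COLOR_RGB2BGR);cv2.imwrite('pics/zt.png',cv2.resize(it[200:255,155:235],None,fx=10,fy=10,interpolation=cv2.INTER_CUBIC))
c=load('side18');im=cv2.cvtColor(c['pixels'],cv2.COLOR_RGB2BGR);cv2.imwrite('pics/zs.png',cv2.resize(im[120:200,235:290],None,fx=7.5,fy=7.5,interpolation=cv2.INTER_CUBIC))
E
```

```text
(no output)
```

View pics/zt.png

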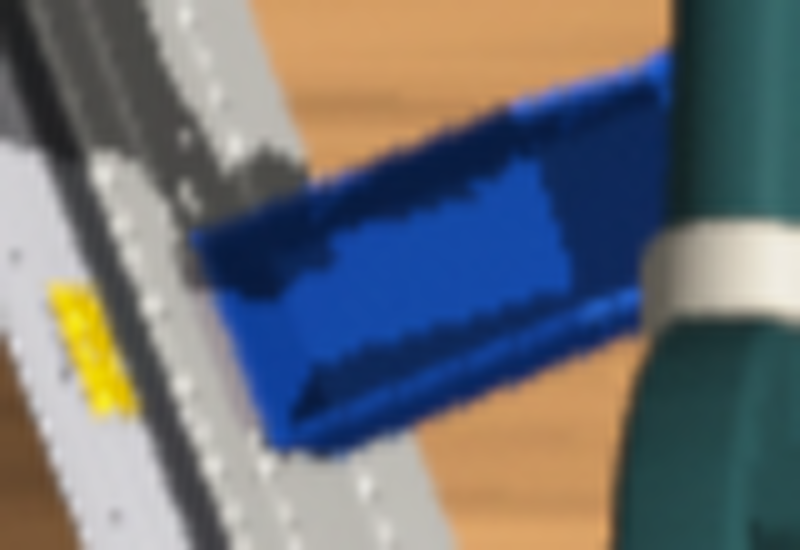

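View pics/zs.png

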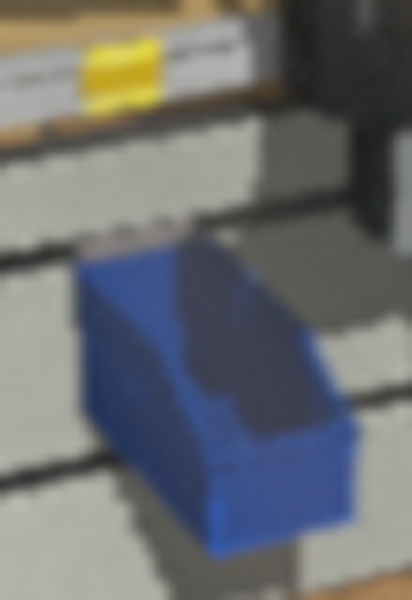

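```bash
python3 - <<'E'
from panel import *
t=load('top18');s=load('side18')
T=lambda u,v:((u+.5)/10-.5+155,(v+.5)/10-.5+200);S=lambda u,v:((u+.5)/7.5-.5+235,(v+.5)/7.5-.5+120)
for n,a,b in(('+y back rim',T(268,450),S(78,263)),('-y back rim',T(193,235),S(213,240)),('tag',T(92,350),S(122,76))):
    p,e=tri(t,a,s,b);print(n,np.round(toP(p)*1000,1),round(e*1000,1))
for z in(.185,):
    print('top only',toP(onplane(t,*T(268,450),z))*1000,toP(onplane(t,*T(193,235),z))*1000)
    print('side only',toP(onplane(s,*S(78,263),z))*1000,toP(onplane(s,*S(213,240),z))*1000)
print('tag top z249',toP(onplane(t,*T(92,350),.249))*1000,'side',toP(onplane(s,*S(122,76),.249))*1000)
for nm,q in(('front bottom +y',(213,553)),('front bottom -y',(352,520))):print(nm,toP(onplane(s,*S(*q),.125))*1000)
W=load('wrist17')
obj=[(57,25,3),(57,-25,3),(-57,25,3),(-57,-25,3)]
pnp(W,obj,[(225,20.5),(337,20.5),(234,257),(328,257)])
E
```

```text
+y back rim [ -2.2  15.2 185. ] 2.3
-y back rim [ -3.  -39.7 183.7] 0.7
tag [ 11.6 -11.4 247.8] 0.5
top only [ -1.76724776  16.30048013 185.        ] [ -3.20531397 -39.08905585 185.        ]
side only [ -2.38722915  14.03480016 185.        ] [ -5.64497775 -38.86813245 185.        ]
tag top z249 [ 11.36312857 -10.96434584 249.        ] side [  8.88825133 -10.56191806 249.        ]
front bottom +y [-120.68406887   14.75529991  125.        ]
front bottom -y [-121.35328609  -39.20761959  125.        ]
err [[0.1, -0.0], [-0.1, -0.1], [0.2, 0.1], [-0.2, 0.0]]
origin [502.6 239.7 125.7] tilt 2.7 yaw 112.5 roll(y.z) -0.0
```

```bash
python3 - <<'E'
from panel import *
s=load('side18')
S=lambda u,v:((u+.5)/7.5-.5+235,(v+.5)/7.5-.5+120)
def onx(c,u,v,x):
    O,d=ray(c,u,v);a=toP(O);b=toP(O+d)-a;return a+b*(x/1000-a[0])/b[0]
for nm,q,x in(('fb+',(213,553),-123),('fb-',(352,520),-123),('bb+',(82,415),-3),('br+',(78,263),-3),('br-',(213,240),-3),('ft+',(207,468),-123),('ft-',(355,430),-123)):print(nm,np.round(onx(s,*S(*q),x)*1000,1))
obj=[(57,25,3),(57,-25,3),(-57,25,3),(-57,-25,3)]
pnp(load('wrist2'),obj,[(228,25.5),(340,25.5),(234,260),(329,260)])
for n in('wrist2','wrist17'):
    im=cv2.imread(f'pics/{n}.png');cv2.imwrite(f'pics/{n}z.png',cv2.resize(im[0:310,185:385],None,fx=1.9,fy=1.9,interpolation=cv2.INTER_CUBIC))
cv2.imwrite('pics/cmp.png',np.hstack([cv2.imread('pics/wrist2z.png'),cv2.imread('pics/wrist17z.png')]))
E
```

```text
fb+ [-123.    15.8  126.5]
fb- [-123.   -38.4  126.1]
bb+ [ -3.   15.4 122.7]
br+ [ -3.   14.3 185.3]
br- [ -3.  -40.1 183.7]
ft+ [-123.    17.4  160.7]
ft- [-123.   -39.1  162.1]
err [[0.2, -0.6], [-0.5, 0.2], [1.0, -0.1], [-0.6, 0.6]]
origin [ 562.3 -119.     1. ] tilt 2.9 yaw 101.6 roll(y.z) -0.3
```

View pics/cmp.png

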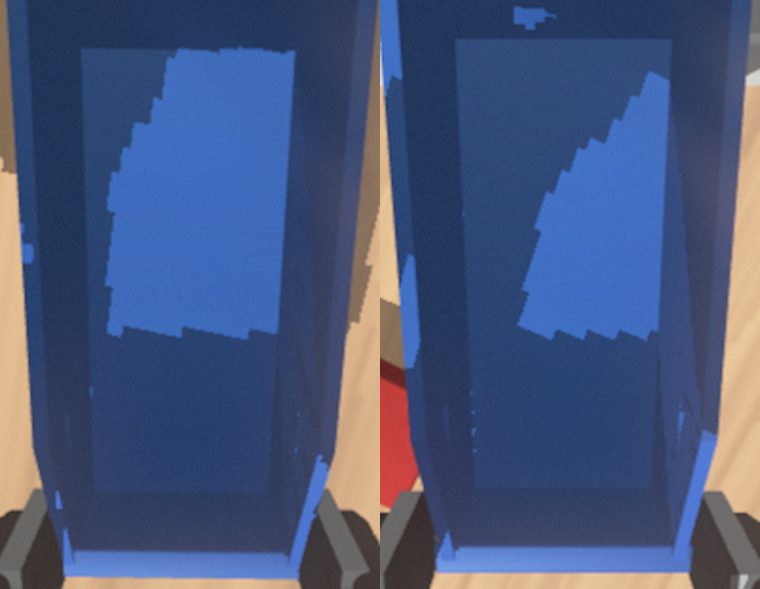

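```bash
python3 -c "
from h import *
st(); print(bot.finish_job())"
```

```text
t 26.85 pos [581.8  43.5 325.6] jaw 22.52 F [0.48 0.77 0.79] M [-0.024  0.027  0.015] w 0.842 q [ 0.03  0.06  1.72  0.    1.37 -0.36]
the job is handed in; nothing more can be done
None
```

The blue bin is hanging in the upper groove below the yellow tag. I handed the job in at 26.9 s with the gripper clear of everything; no verdict was reported.

**How it was done:** The moves can't tilt the tool. I held the bin by its front end with a light grip and lifted, so the back stayed on the bench and the front rose to about 42°. I then gripped firmly and carried the bin to the stand.
- The first try at the groove was slightly low: the lip touched the slat below the mouth at about 7 N and the tilt slipped to 47°. I backed off, went about 5 mm higher, and the lip went in freely.
- I set the tongue on the lower plate and swung the bin down in a light grip. At the end the bin pressed on the stand with about 5–6 N, so I eased that off before letting go.

**Last checks:**
- **Centring:** the bin's middle is within about 1 mm of the tag (y = -12.2 mm against -11.4 mm).
- **Home against the slats:** from the two fixed cameras, the back rim is at x = -2 to -3 mm, where -3 mm is fully home. The underside is at about z = 125 mm, which means the slats sit roughly 3 mm below mid-play.
- **Level:** the wrist camera read 2.7° tilt hanging. It also read 2.9° for the bin flat on the bench, so I took that as a measuring bias and the bin as level. The side view differed, putting the front about 3–4 mm above the back; that is within a pixel or two.
- **Disagreement between cameras:** they differ by up to about 2 mm on the rim corners.
- **Other items:** the bystanders looked unmoved in the final side picture.

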